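# Take the retaining ring out of a bench magnifier with a bent pick

## Task

The scratched lens of this bench magnifier has to be changed: with the bent pick, reach down into the lens opening, get the tip under the turned-in end of the wire retaining ring at the notch, lift that end out of its groove and go on lifting until the whole ring has come out on the pick. Lay the ring flat in the white parts tray and lay the pick down again on the bench top. Do not lean on the lens, and leave everything else on the bench where it is.

Things in the scene. Friction and masses are not known exactly. Their poses are not given: they have to be found in the camera images.
- head: Round white head of a bench magnifier, off its arm, lying lens opening up; heavy, does not move. Outer diameter 178, 57 high. Origin: centre of its underside, z up, -x to the notch, +y to the arm knuckle (star knob, tube stub; to 163 from the axis, 48 high). The opening narrows like a bowl from diameter 164 at the rim (57 high) to 118 at the lip (45 high).
- head_seat (a point): Centre of the ring groove, on the head's axis 40 above the bench (middle of the seated wire). Under the lip (diameter 118, 45 high) the wall runs outwards again to diameter 124 at 38 high: the undercut groove. Its floor is the black gasket, top 38 high, inner diameter 107, with the lens sunk inside it.
- head_notch (a point): Point on the floor of the removal notch, radius 66 towards the head's -x, 28.5 above the bench. From -15 to +15 degrees about -x, lip and gasket are cut away from radius 53 to 74 down to this flat floor, so the wire crosses the notch freely with 9.5 clear below it. Behind it (radius 74) the wall is closed, 52 to 57 high.
- lens: The glass lens in the head, diameter 107, fixed; origin at its underside centre, 28.5 above the bench; top 30 above the bench at the edge, 31.5 in the middle. 
- ring: Retaining ring: spring wire 4 thick, open circle, mean diameter 116, 55 g, in the groove, underside 38 above the bench. Origin: circle's centre, level with the wire's underside; x, y, z as the head's at the start; it moves with the arc across from the gap. Counter-clockwise from +x seen from above the wire runs from 205 degrees (plain end, under the lip) via 360 to 186 (pick end, in the notch).
- ring_end (a point): Middle of the wire at the pick end, 2 degrees before its corner (angle 184, radius 58, 40 above the bench at the start). Beyond the corner the last 8 of wire are turned in to the centre. The other way (towards the head's +y) the wire is free in the notch for 19; the pick goes under it there, 5 to 10 from this point, shank on the inner side, tip pointing outwards.
- ring_far_end (a point): Middle of the wire near the plain far end of the ring, at angle 207. The wire flexes: lifted at the pick end, straight up and slowly, it takes 1 to 5 N (under 12 N) until all of it has sprung from under the lip, with the pick end some 20 to 70 up; then it hangs from the pick. If the pick slips off earlier, it springs back.
- ring_back (a point): Middle of the wire at angle 0, across from the notch; the lowest part of the ring when it hangs from the pick (about 112 below the bend).
- pick: Bent pick lying on the bench, loose, 60 g: black flat-sided handle 88 long, 14 wide, 16 high; steel ferrule 11 thick, 10 long; straight steel shank 4 thick to 120 from the origin; then the last 16 bent up 45 degrees (2.8 thick). Origin: centre of the handle's underside; x along the shank to the tip, z up, the side to which the tip is bent. The straight awl has the same handle but no bend.
- pick_grip (a point): Point in the middle of the pick's handle, 25 ahead of the handle's centre, 8 above its underside.
- pick_crook (a point): Inside of the bend: end of the shank's centre line, at (120, 0, 8) in the pick's frame.
- pick_tip (a point): End of the pick's tip, at (131.3, 0, 19.3) in the pick's frame.
- tray: Shallow square parts tray, white with a blue rolled rim, 240 x 240 outside, 22 high (25.5 with the rim), wall 4, floor 4 thick; heavy, does not move. Origin: centre of its underside, z up.
- tray_in (a point): Centre of the tray's inner floor, 4 above the bench.
- awl: Straight awl with the same black handle as the pick, 172 long, origin at the handle's underside centre, x towards its point. To be left alone.
- driver: Screwdriver with black handle, 170 long, lying. To be left alone.
- mug: White mug, 82 wide, 92 high. To be left alone.
- bowl: Red bowl, 116 wide, 55 high. To be left alone.
- jar: Amber glass jar with black lid, 64 wide, 85 high. To be left alone.
- thinner: White bottle with a paper label, 54 wide, 150 high. To be left alone.
- tape: Roll of brown tape lying flat, 68 wide, 24 high. To be left alone.

How it is judged:
By the outcome, as a careful person would: the job done as asked, in the order asked, and still so for the second after the job is handed in, with the robot touching nothing.
It also fails if it takes over 70 s, if anything falls off the work surface, if the arm or the gripper's body presses on something with over 40 N, if the wrist force passes 120 N, or if a joint passes its speed limit or range.

## Robot

A 7-joint arm with a two-finger parallel gripper is mounted at the origin on the work surface. World frame = base frame: x ahead of the robot, y to its left, z up, the work surface at z = 0. Lengths are in m, angles in degrees, forces in N, time in s.
With the tool pointing down it reaches from about 0.425 to 0.875 m from the base axis. Payload 4.7 kg.
Tool frame: the origin (TCP) lies on the centre line of the jaws, within the pads' length; the fingertips stand 14 mm ahead of it and the grasp point (between the pads) lies 5 mm behind it; z points along the fingers, y is the line along which they close (so a half turn about z gives the same grasp; the last joint's range is limited). The gripper opens to 87 mm and grips with 3 to 60 N. Pads are 19 mm wide; open, the fingers measure 117 mm over their backs; the gripper's body (75 mm by 190 mm) begins 51 mm behind the grasp point.
Start: joints at [-64.051, 18.392, -4.016, 83.108, 1.295, 78.541, -3.26], TCP at [0.276, 0.588, 0.237] pointing down, gripper open.
Joint ranges: [-163.93, 163.93], [-17.29, 119.83], [-79.2, 71.16], [3.27, 140.29], [-89.18, 269.18], [5.43, 117.66], [-154.24, 154.24]. Speed limits (degrees/s): [147.25, 147.25, 180, 180, 180, 180, 180].

## Interface

Orientations are given as [roll, pitch, yaw] about the fixed x, y, z axes, in that order (R = Rz(yaw) Ry(pitch) Rx(roll)).
In Python, from cell import env gives the robot as it stands.
- The arm moves only by the tool jog_arm, never from a script. Its argument "motion" is a list that holds one entry, the list of rows, each a list of 7 numbers: the shift along the tool's x, y, z in units of 0.1 m (1.0 is 0.1 m), then the turn, a rotation vector about the tool's x, y, z in units of 180 degrees (1.0 is 180 degrees), then the closure, from 0 (fully open) to 1 (shut). A call has 1 to 5 rows; each row is the pose to reach, as a shift and turn from the pose commanded when the call began, along the tool's axes at that moment, turning the shorter way round; what a row does not reach only later rows make up. A row lasts 1/10 s, in which the tool goes at most 50 mm and 8.59 degrees, less where a joint would pass 70% of its speed; a pose out of reach is approached as far as the arm can. A call with a number of a shift or a turn outside -1 to 1 is refused whole. A call with a gripper value outside its range is refused whole. The fingers move at their own pace and stop on an object; "grip_force" is the grip in N (left out, the last holds). Time passes only in rows, so rows that repeat a pose let the fingers close. It gives the time, the measured TCP pose, the force, the opening and the grip force at its end, in the units of the state.
- env.get_obs(): the state, without advancing time (a new reading comes with each control period).
- env.read_camera(name): name is "scene" or "top" or "wrist"; returns (picture, depth): 480x640x3 uint8, red, green, blue; 480x640 float32, m along the optical axis (not along the pixel's ray), 0 where there is no reading.
- env.camera_info(name): a dict with "camera_matrix" (3x3 intrinsics, pixels), "origin" and "orientation" of the camera in the world; the wrist camera has in their place "mount" (4x4, takes a point from camera to tool coordinates, whose origin is the TCP and whose axes are the flange's). Camera axes: x right, y down, z forward; pixel columns grow to the right and rows downward; lengths in m; the calibration is good to about 2 mm. A picture is of the moment at which its call begins: read the wrist's pose just before it. camera_info takes no time and is no camera call.
- env.sign_off(): hands the job in; it is judged then, once.
The state is a dict: "time_s": time; "qpos": joint angles; "joint_velocities": joint speeds; "effort": joint torques, N m; "tool_pos": TCP position; "tool_rot": TCP orientation; "force": force on the tool from outside, world axes, zero at the start; "wrist_torque": the same for the moment, N m; "grip_width": finger opening in m; "grasp_force": force on a finger pad.
Only numpy, scipy, OpenCV 4.12 (cv2) and the standard library are available. Lean on these libraries where they do the work, as an engineer would, in place of code of your own. Each camera call takes 0.05 s, during which the arm holds its last target. There are 200 camera calls.

## Working session

There is one attempt and no reset: what is moved stays moved. The work goes in short steps, Python scripts to look and compute and a tool call to move; the robot and the scene stay as the last step left them, time stands still between calls to the robot, and variables do not carry over. Pictures are saved under pics/ and viewed, at most 10 in all, crops included, and the job is handed in when it is done.

Besides the shell and the picture viewer there is one more tool, called after "Request:" as name(argument=value, ...) on one line, values as JSON. jog_arm: Moves the arm, as the interface text tells. Shifts and turns lie within -1 to 1; 1 stands for 0.1 m of shift or 180 degrees of turn. Its arguments: {"type":"object","properties":{"motion":{"type":"array","items":{"type":"array","items":{"type":"array","items":{"type":"number"}}}},"grip_force":{"type":"number"}},"required":["motion"]}

```bash
ls; mkdir -p pics; python3 - <<'E'
from cell import env
import cv2,numpy as np
for n in ("scene","top"):
    i,d=env.read_camera(n); cv2.imwrite(f"pics/{n}0.png",i[:,:,::-1]); np.savez(f"pics/{n}0.npz",i=i,d=d)
    c=env.camera_info(n); print(n,c)
print(env.camera_info("wrist")); print(env.get_obs())
E
```

```text
pics
scene {'camera_matrix': array([[448.3477291 ,   0.        , 318.30748608],
       [  0.        , 448.3477291 , 241.54194381],
       [  0.        ,   0.        ,   1.        ]]), 'origin': array([1.14603531, 0.36517402, 0.93572918]), 'orientation': array([-140.48963149,    0.93713186,  122.63898524])}
top {'camera_matrix': array([[528.77764074,   0.        , 328.00197561],
       [  0.        , 528.77764074, 234.86680674],
       [  0.        ,   0.        ,   1.        ]]), 'origin': array([ 0.42470634, -0.02503081,  1.29854764]), 'orientation': array([-172.48609959,    0.35819492,  -91.52198056])}
{'camera_matrix': array([[417.66852526,   0.        , 320.786274  ],
       [  0.        , 417.66852526, 237.32846184],
       [  0.        ,   0.        ,   1.        ]]), 'mount': array([[-1.94198896e-04, -9.53873304e-01, -3.00209398e-01,
         8.35992887e-02],
       [ 9.99999979e-01, -1.66051553e-04, -1.19272577e-04,
        -8.17211961e-05],
       [ 6.39206898e-05, -3.00209415e-01,  9.53873316e-01,
        -1.47813281e-01],
       [ 0.00000000e+00,  0.00000000e+00,  0.00000000e+00,
         1.00000000e+00]])}
{'time_s': 0.1, 'qpos': array([-64.05233546,  18.43381635,  -4.01496541,  83.16914584,
         1.29529066,  78.53896629,  -3.25978004]), 'joint_velocities': array([-0.06083726, -0.04603646, -0.08520438, -0.19882229,  0.07756509,
       -0.02176125, -0.03965876]), 'effort': array([-7.21176220e-04, -4.92567694e+01, -4.06101784e-01, -3.13401532e+01,
       -6.41737296e-02,  3.93675151e-02,  6.34934077e-05]), 'tool_pos': array([0.27598953, 0.58797972, 0.23557125]), 'tool_rot': array([-1.79903316e+02,  5.89553283e-03,  1.54861703e+02]), 'force': array([ 0.11483317, -0.05302803,  0.22971431]), 'wrist_torque': array([ 0.02328156,  0.00762373, -0.04969771]), 'grasp_force': 0.0, 'grip_width': 0.08707267295408155}
```

View pics/top0.png

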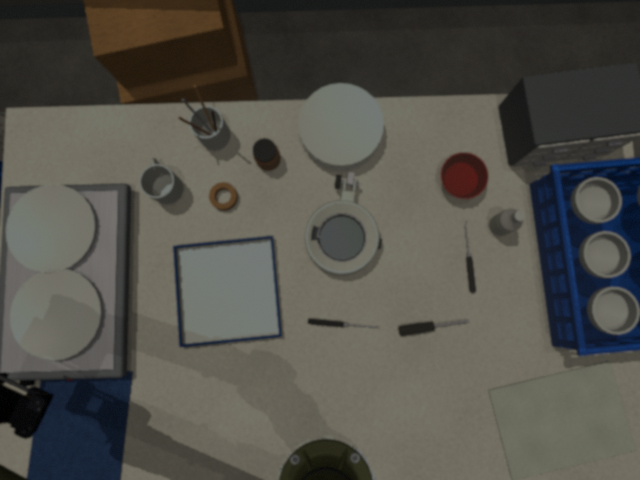

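View pics/scene0.png

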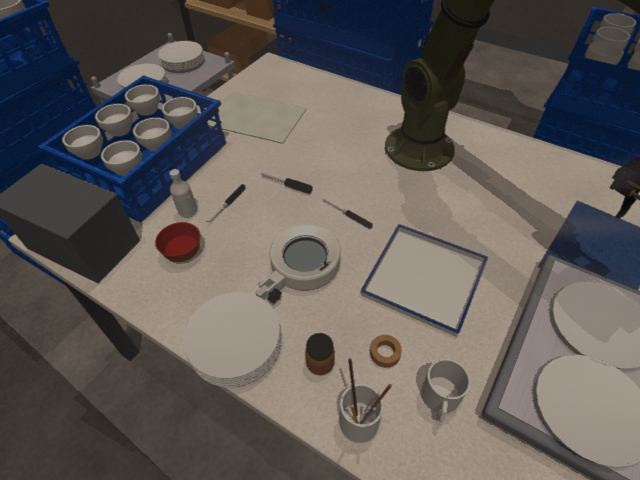

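The top view shows head (343,237), notch at left (315,232), tray (228,291), and two thin tools at (343,323) and (469,258). I zoom to tell pick from awl.

```bash
cat > h.py <<'E'
from cell import env
import cv2,numpy as np
from scipy.spatial.transform import Rotation as R
def cam(n,o=None):
    c=env.camera_info(n)
    if n=="wrist":
        o=o or env.get_obs(); T=np.eye(4); T[:3,:3]=R.from_euler('xyz',o['tool_rot'],degrees=True).as_matrix(); T[:3,3]=o['tool_pos']
        return c['camera_matrix'],T@c['mount']
    T=np.eye(4);T[:3,:3]=R.from_euler('xyz',c['orientation'],degrees=True).as_matrix();T[:3,3]=c['origin'];return c['camera_matrix'],T
def ray(KT,uv,z):
    K,T=KT;uv=np.atleast_2d(uv).astype(float)
    d=np.c_[uv,np.ones(len(uv))]@np.linalg.inv(K).T@T[:3,:3].T
    return T[:3,3]+d*((z-T[2,3])/d[:,2])[:,None]
def proj(KT,P):
    K,T=KT;q=(np.atleast_2d(P)-T[:3,3])@T[:3,:3]@K.T;return q[:,:2]/q[:,2:]
def cloud(KT,d):
    v,u=np.mgrid[:480,:640];K,T=KT
    p=np.stack([(u-K[0,2])*d/K[0,0],(v-K[1,2])*d/K[1,1],d],-1)
    return p@T[:3,:3].T+T[:3,3]
E
python3 - <<'E'
from h import *
t=np.load("pics/top0.npz")['i'];s=np.load("pics/scene0.npz")['i']
c=lambda i,u,v:cv2.resize(i[v-37:v+38,u-50:u+50],(400,300),interpolation=cv2.INTER_CUBIC)
o=np.vstack([np.hstack([c(t,345,323),c(t,468,255)]),np.hstack([c(s,347,213),c(s,227,203)])])
o=np.clip(o.astype(float)*1.6,0,255).astype(np.uint8)
cv2.imwrite("pics/z1.png",o[:,:,::-1])
KT=cam("top")
for p in [(343,237),(315,232),(347,185),(228,291),(308,322),(345,323),(378,327),(472,291),(468,257),(465,222)]: print(p,ray(KT,p,.01).round(3))
E
```

```text
(343, 237) [[ 0.589 -0.058  0.01 ]]
(315, 232) [[0.603 0.01  0.01 ]]
(347, 185) [[ 0.719 -0.072  0.01 ]]
(228, 291) [[0.464 0.225 0.01 ]]
(308, 322) [[0.385 0.032 0.01 ]]
(345, 323) [[ 0.38  -0.057  0.01 ]]
(378, 327) [[ 0.368 -0.136  0.01 ]]
(472, 291) [[ 0.448 -0.366  0.01 ]]
(468, 257) [[ 0.531 -0.362  0.01 ]]
(465, 222) [[ 0.618 -0.359  0.01 ]]
```

View pics/z1.png

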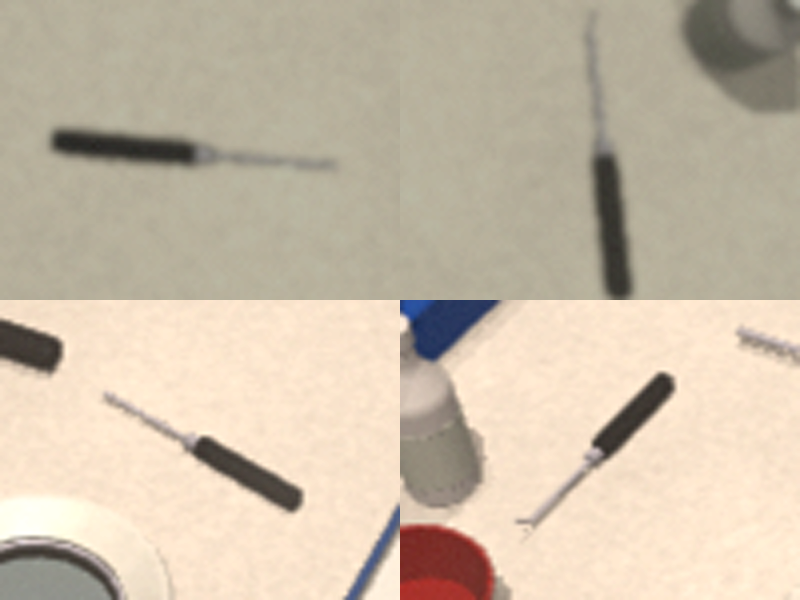

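The right-hand tool (top 469,258; scene 227,203) has the bent tip, so it's the pick. The one at (343,323) is the awl. I'll go above the head for a close look.

```bash
cat >> h.py <<'E'
def Rm(rpy): return R.from_euler('xyz',rpy,degrees=True)
def plan(p,rpy,n,start=None):
    "print n calls (shift/0.1, turn/180) that lead from the start pose to p,rpy"
    from scipy.spatial.transform import Slerp
    o=env.get_obs(); p0,r0=start if start else (o['tool_pos'],o['tool_rot'])
    p0=np.array(p0);S=Slerp([0,1],R.concatenate([Rm(r0),Rm(rpy)]));p=np.array(p)
    for k in range(n):
        a=S(k/n);b=S((k+1)/n);d=a.inv().apply((p-p0)/n)/.1;w=(a.inv()*b).as_rotvec()/np.pi
        print(k,d.round(3).tolist(),w.round(4).tolist())
E
python3 - <<'E'
from h import *
plan([.585,-.14,.16],[180,0,98],7)
E
```

```text
0 [-0.841, -0.754, 0.109] [-0.0001, 0.0, 0.0451]
1 [-0.939, -0.627, 0.109] [-0.0001, 0.0, 0.0451]
2 [-1.019, -0.488, 0.109] [-0.0001, 0.0, 0.0451]
3 [-1.078, -0.339, 0.109] [-0.0001, 0.0, 0.0451]
4 [-1.115, -0.184, 0.108] [-0.0001, 0.0, 0.0451]
5 [-1.129, -0.025, 0.108] [-0.0001, 0.0, 0.0451]
6 [-1.122, 0.135, 0.108] [-0.0001, 0.0, 0.0451]
```

```bash
python3 - <<'E'
from h import *
plan([.585,-.14,.16],[180,0,98],8)
E
```

```text
0 [-0.736, -0.66, 0.096] [-0.0001, 0.0, 0.0395]
1 [-0.812, -0.563, 0.095] [-0.0001, 0.0, 0.0395]
2 [-0.876, -0.459, 0.095] [-0.0001, 0.0, 0.0395]
3 [-0.926, -0.347, 0.095] [-0.0001, 0.0, 0.0395]
4 [-0.962, -0.23, 0.095] [-0.0001, 0.0, 0.0395]
5 [-0.983, -0.109, 0.095] [-0.0001, 0.0, 0.0395]
6 [-0.988, 0.014, 0.095] [-0.0001, 0.0, 0.0395]
7 [-0.979, 0.136, 0.095] [-0.0001, 0.0, 0.0395]
```

Request:
jog_arm(motion=[[[-0.74, -0.66, 0.1, 0, 0, 0.04, 0], [-0.74, -0.66, 0.1, 0, 0, 0.04, 0], [-0.74, -0.66, 0.1, 0, 0, 0.04, 0]]])

```text
time_s: 0.4
tool_pos: [0.3201, 0.4895, 0.2251]
tool_rot: [-179.7, 0.3, 147.1]
force: [1.5, 0.0, -0.0]
grip_width: 0.0872
grasp_force: 0.0
```

Request:
jog_arm(motion=[[[-0.81, -0.56, 0.1, 0, 0, 0.04, 0], [-0.81, -0.56, 0.1, 0, 0, 0.04, 0], [-0.81, -0.56, 0.1, 0, 0, 0.04, 0]]])

```text
time_s: 0.7
tool_pos: [0.3577, 0.3992, 0.2156]
tool_rot: [-179.8, 0.2, 139.9]
force: [0.3, 0.3, -0.2]
grip_width: 0.0873
grasp_force: 0.0
```

Request:
jog_arm(motion=[[[-0.88, -0.46, 0.1, 0, 0, 0.04, 0], [-0.88, -0.46, 0.1, 0, 0, 0.04, 0], [-0.88, -0.46, 0.1, 0, 0, 0.04, 0]]])

```text
time_s: 1.0
tool_pos: [0.3954, 0.308, 0.2059]
tool_rot: [-179.9, 0.2, 132.7]
force: [1.4, 0.1, -0.0]
grip_width: 0.0868
grasp_force: 0.0
```

Request:
jog_arm(motion=[[[-0.93, -0.35, 0.1, 0, 0, 0.04, 0], [-0.93, -0.35, 0.1, 0, 0, 0.04, 0], [-0.93, -0.35, 0.1, 0, 0, 0.04, 0]]])

```text
time_s: 1.3
tool_pos: [0.4329, 0.2167, 0.196]
tool_rot: [-179.9, 0.2, 125.5]
force: [-0.1, 0.2, 0.4]
grip_width: 0.087
grasp_force: 0.0
```

Request:
jog_arm(motion=[[[-0.96, -0.23, 0.1, 0, 0, 0.04, 0], [-0.96, -0.23, 0.1, 0, 0, 0.04, 0], [-0.96, -0.23, 0.1, 0, 0, 0.04, 0]]])

```text
time_s: 1.6
tool_pos: [0.4703, 0.1259, 0.1862]
tool_rot: [-179.9, 0.2, 118.3]
force: [-0.5, -0.5, 1.2]
grip_width: 0.0871
grasp_force: 0.0
```

Request:
jog_arm(motion=[[[-0.98, -0.11, 0.1, 0, 0, 0.04, 0], [-0.98, -0.11, 0.1, 0, 0, 0.04, 0], [-0.98, -0.11, 0.1, 0, 0, 0.04, 0]]])

```text
time_s: 1.9
tool_pos: [0.5075, 0.0348, 0.1763]
tool_rot: [-180.0, 0.2, 111.1]
force: [0.3, 0.9, -0.4]
grip_width: 0.0873
grasp_force: 0.0
```

Request:
jog_arm(motion=[[[-0.99, 0.01, 0.1, 0, 0, 0.04, 0], [-0.99, 0.01, 0.1, 0, 0, 0.04, 0], [-0.99, 0.01, 0.1, 0, 0, 0.04, 0]]])

```text
time_s: 2.2
tool_pos: [0.5445, -0.0569, 0.1662]
tool_rot: [-180.0, 0.3, 104.0]
force: [-0.5, -0.1, -0.6]
grip_width: 0.0869
grasp_force: 0.0
```

Request:
jog_arm(motion=[[[-0.98, 0.14, 0.1, 0, 0, 0.04, 0], [-0.98, 0.14, 0.1, 0, 0, 0.04, 0], [-0.98, 0.14, 0.1, 0, 0, 0.04, 0], [-0.98, 0.14, 0.1, 0, 0, 0.04, 0], [-0.98, 0.14, 0.1, 0, 0, 0.04, 0]]])

```text
time_s: 2.7
tool_pos: [0.5817, -0.1392, 0.1562]
tool_rot: [-180.0, -0.1, 97.4]
force: [0.4, -0.6, -0.3]
grip_width: 0.0868
grasp_force: 0.0
```

```bash
python3 - <<'E'
from h import *
o=env.get_obs(); i,d=env.read_camera("wrist"); np.savez("pics/w1.npz",i=i,d=d,p=o['tool_pos'],r=o['tool_rot'])
cv2.imwrite("pics/w1.png",i[:,:,::-1]); print(o['time_s'],o['tool_pos'],o['tool_rot'],o['qpos'])
E
```

```text
2.7 [ 0.58172946 -0.13916411  0.15624435] [-1.79975062e+02 -9.79031190e-02  9.74112224e+01] [-17.40836387  16.74794049  33.79398288  97.77614126 -10.00333233
  68.54515368  26.35999184]
```

View pics/w1.png

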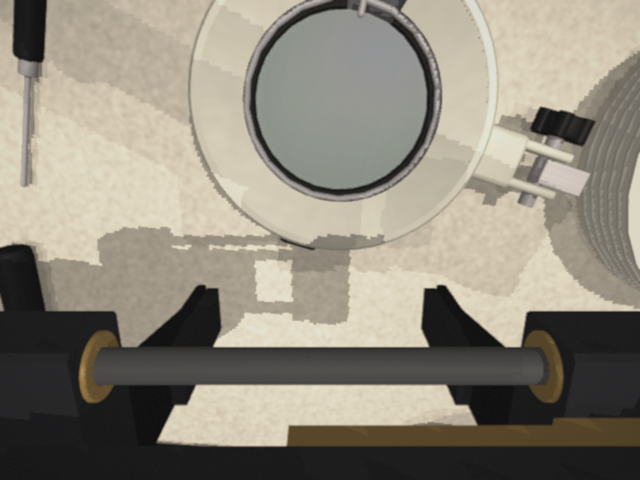

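The close view shows the head with the lens centre near (343,100); the notch and turned-in end are at the top edge (365,5). I shift 60 mm towards the notch and shoot again.

Request:
jog_arm(motion=[[[0.6, 0.1, 0, 0, 0, 0, 0], [0.6, 0.1, 0, 0, 0, 0, 0], [0.6, 0.1, 0, 0, 0, 0, 0], [0.6, 0.1, 0, 0, 0, 0, 0]]])

```text
time_s: 3.15
tool_pos: [0.5838, -0.0806, 0.1569]
tool_rot: [180.0, 0.0, 97.4]
force: [-0.4, -0.5, 0.7]
grip_width: 0.0869
grasp_force: 0.0
```

```bash
python3 - <<'E'
from h import *
o=env.get_obs(); i,d=env.read_camera("wrist"); np.savez("pics/w2.npz",i=i,d=d,p=o['tool_pos'],r=o['tool_rot'])
v=i[0:360,100:580]; cv2.imwrite("pics/w2.png",cv2.resize(v,(800,600),interpolation=cv2.INTER_CUBIC)[:,:,::-1]); print(o['tool_pos'],o['tool_rot'],(d>0).mean())
KT=cam("wrist",o);P=cloud(KT,d);ok=d>0
# head outer top rim (z ~0.057) and glass edge
for lo,hi in((.050,.062),(.036,.046),(.024,.034)):
    m=ok&(P[...,2]>lo)&(P[...,2]<hi);print(lo,m.sum(),P[m].mean(0).round(4))
# circles: grayish lens edge by colour: contours of dark gasket ring
g=cv2.cvtColor(i,cv2.COLOR_RGB2GRAY);m=((g<70)).astype(np.uint8)
for c in cv2.findContours(m,cv2.RETR_CCOMP,cv2.CHAIN_APPROX_NONE)[0]:
    if len(c)>120: e=cv2.fitEllipse(c);print(len(c),np.round(e[0],1),np.round(e[1],1))
E
```

```text
[ 0.5837886  -0.08059674  0.15690219] [1.79973024e+02 1.44704019e-02 9.73717713e+01] 0.9958333333333333
0.05 31063 [ 0.6134 -0.0481  0.0547]
0.036 12101 [ 0.6299 -0.0582  0.0412]
0.024 23952 [ 0.5977 -0.0483  0.0305]
3567 [318.5 397.3] [189.  651.8]
135 [532.2 215.7] [24.8 64.2]
910 [325.1 191.1] [165.  166.5]
150 [360.1  95.1] [24.4 54. ]
311 [34.2 78.5] [ 31.3 178.2]
```

View pics/w2.png

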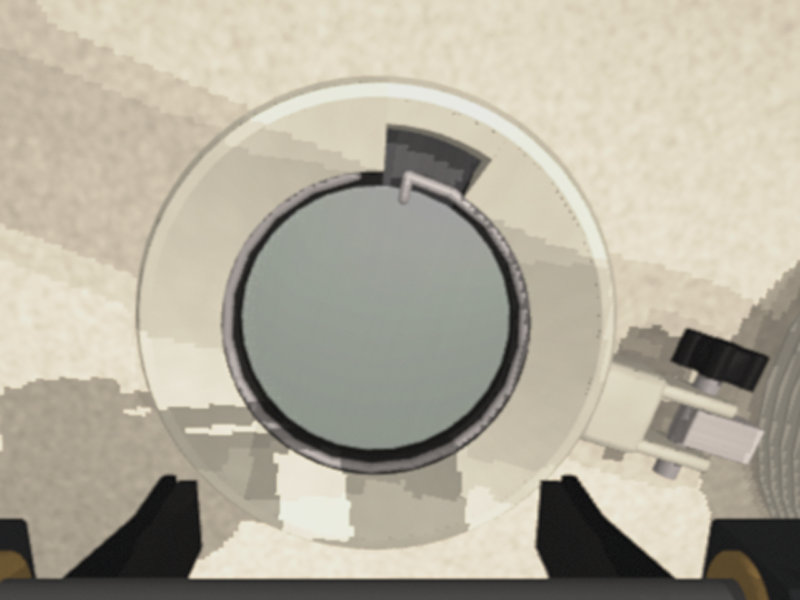

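Notch sector is at crop (388–490,125–195), the turned-in end's corner at (408,177), its tip at (404,200), knuckle at right (690,400). Now compute head pose.

```bash
python3 - <<'E'
from h import *
from scipy.optimize import least_squares
z=np.load("pics/w2.npz");i,d=z['i'],z['d'];o=dict(tool_pos=z['p'],tool_rot=z['r']);KT=cam("wrist",o);P=cloud(KT,d).reshape(-1,3)
c=np.array([.594,-.055])
for _ in range(4):
    r=np.hypot(*(P[:,:2]-c).T);m=(d.ravel()>0)&(r>62)if 0 else (r>.062)&(r<.080)&(P[:,2]>.044)&(P[:,2]<.060)
    f=lambda q:.045+(np.hypot(P[m,0]-q[0],P[m,1]-q[1])-.059)*12/23+q[2]-P[m,2]
    s=least_squares(f,[*c,0],loss='soft_l1',f_scale=.001);c=s.x[:2]
print("bowl",s.x.round(4),m.sum(),np.abs(f(s.x)).mean())
print("gasket circle z.038",ray(KT,(325.1,191.1),.038),"z.03",ray(KT,(325.1,191.1),.030))
for q,h in (((408,177),.04),((404,200),.04),((388,125),.0285),((490,158),.0285),((384,183),.0285),((465,195),.038)):
    w=ray(KT,(100+q[0]*.6,q[1]*.6),h)[0][:2]-c;print(q,w.round(4),np.hypot(*w).round(4),np.degrees(np.arctan2(w[1],w[0])).round(1))
r=np.hypot(*(P[:,:2]-c).T);m=(P[:,2]<.034)&(r>.060)&(r<.073)&(d.ravel()>0);a=np.degrees(np.arctan2(*(P[m,:2]-c).T[::-1]));print("notch floor",m.sum(),a.mean(),np.percentile(a,[2,98]),P[m,2].mean())
# pick from w1
z=np.load("pics/w1.npz");t=np.load("pics/top0.npz")
g=cv2.cvtColor(t['i'],cv2.COLOR_RGB2GRAY);mm=np.zeros_like(g);mm[240:300,455:485]=(g[240:300,455:485]<60)
n,l,st,ce=cv2.connectedComponentsWithStats(mm);print(st[1:])
k=1+st[1:,4].argmax();u=np.argwhere(l==k)[:,::-1].astype(np.float32);W=ray(cam("top"),u,.012)[:,:2].astype(np.float32)
rc=cv2.minAreaRect(W);print("handle",rc);print("tip",ray(cam("top"),(465-.0,222),.019))
mt=cv2.inRange(t['i'],(0,0,40),(70,80,255))
P2=cloud(cam("top"),t['d']);b=(t['i'][...,2].astype(int)-t['i'][...,0]>25);b[:,:165]=0;b[:,290:]=0;b[:225]=0;b[355:]=0
W=ray(cam("top"),np.argwhere(b)[:,::-1],.0245)[:,:2].astype(np.float32);print("tray",cv2.minAreaRect(W))
E
```

```text
bowl [ 5.824e-01 -5.400e-02 -3.000e-04] 22286 0.0006304134315839247
gasket circle z.038 [[ 0.58205712 -0.04998435  0.038     ]] z.03 [[ 0.58234516 -0.05154078  0.03      ]]
(408, 177) [0.0046 0.0575] 0.0577 85.5
(404, 200) [0.0043 0.0493] 0.0495 85.1
(388, 125) [-0.0048  0.0748] 0.075 93.7
(490, 158) [0.0347 0.0682] 0.0766 63.0
(384, 183) [-0.0035  0.0542] 0.0544 93.7
(465, 195) [0.0264 0.0539] 0.06 63.9
notch floor 1220 79.59500816830685 [65.03487061 93.94075844] 0.028709320723624625
[[467 257   9  36 201]]
handle ((0.48840898275375366, -0.3643540143966675), (0.08544356375932693, 0.014238554984331131), 2.7764413356781006)
tip [[ 0.61617873 -0.35715705  0.019     ]]
tray ((0.46470439434051514, 0.22556182742118835), (0.23800581693649292, 0.23847022652626038), 4.20170259475708)
```

```bash
python3 - <<'E'
from h import *
t=np.load("pics/top0.npz");P=cloud(cam("top"),t['d']);Q=P[190:245,480:530].reshape(-1,3)
m=(Q[:,2]>.05)&(Q[:,2]<.3)
print("thinner",Q[m].min(0),Q[m].max(0)); Q=P.reshape(-1,3)
m=(Q[:,0]>.44)&(Q[:,0]<.60)&(Q[:,1]>-.5)&(Q[:,1]<-.25)&(Q[:,2]>.03); print(m.sum(),Q[m].min(0) if m.any() else '',Q[m].max(0) if m.any() else '')
plan([.515,-.3625,.10],[180,0,3],4)
E
```

```text
thinner [ 0.58197148 -0.46692622  0.05062398] [ 0.68796757 -0.38886001  0.15192395]
253 [ 0.58197148 -0.46692622  0.03024869] [ 0.5999487  -0.42052146  0.15041914]
0 [-0.674, -0.259, 0.143] [0.0001, 0.0, 0.1309]
1 [-0.722, 0.032, 0.143] [0.0001, 0.0, 0.1309]
2 [-0.649, 0.318, 0.143] [0.0001, 0.0, 0.1309]
3 [-0.467, 0.551, 0.142] [0.0001, 0.0, 0.1309]
```

Request:
jog_arm(motion=[[[-0.67, -0.26, 0, 0, 0, 0.131, 0], [-0.67, -0.26, 0, 0, 0, 0.131, 0], [-0.67, -0.26, 0, 0, 0, 0.131, 0], [-0.67, -0.26, 0, 0, 0, 0.131, 0]]])

```text
time_s: 3.6
tool_pos: [0.5658, -0.1536, 0.1568]
tool_rot: [180.0, 0.0, 73.4]
force: [-0.2, 0.5, 0.0]
grip_width: 0.0869
grasp_force: 0.0
```

Request:
jog_arm(motion=[[[-0.72, 0.03, 0, 0, 0, 0.131, 0], [-0.72, 0.03, 0, 0, 0, 0.131, 0], [-0.72, 0.03, 0, 0, 0, 0.131, 0], [-0.72, 0.03, 0, 0, 0, 0.131, 0]]])

```text
time_s: 4.0
tool_pos: [0.5489, -0.2217, 0.1566]
tool_rot: [180.0, 0.0, 50.1]
force: [0.8, 1.0, -0.3]
grip_width: 0.0872
grasp_force: 0.0
```

Request:
jog_arm(motion=[[[-0.65, 0.32, 0, 0, 0, 0.131, 0], [-0.65, 0.32, 0, 0, 0, 0.131, 0], [-0.65, 0.32, 0, 0, 0, 0.131, 0], [-0.65, 0.32, 0, 0, 0, 0.131, 0]]])

```text
time_s: 4.4
tool_pos: [0.5321, -0.2911, 0.1563]
tool_rot: [-180.0, 0.0, 26.7]
force: [0.9, 0.2, 0.4]
grip_width: 0.0875
grasp_force: 0.0
```

Request:
jog_arm(motion=[[[-0.47, 0.55, 0, 0, 0, 0.131, 0.3], [-0.47, 0.55, 0, 0, 0, 0.131, 0.3], [-0.47, 0.55, 0, 0, 0, 0.131, 0.3], [-0.47, 0.55, 0, 0, 0, 0.131, 0.3], [-0.47, 0.55, 0, 0, 0, 0.131, 0.3]]])

```text
time_s: 4.9
tool_pos: [0.5156, -0.3595, 0.1561]
tool_rot: [-179.9, -0.0, 3.4]
force: [-0.1, -0.2, 0.3]
grip_width: 0.0625
grasp_force: 0.0
```

```bash
python3 - <<'E'
from h import *
o=env.get_obs(); i,d=env.read_camera("wrist"); np.savez("pics/w3.npz",i=i,d=d,p=o['tool_pos'],r=o['tool_rot'])
cv2.imwrite("pics/w3.png",i[:,:,::-1]); print(o['time_s'],o['tool_pos'],o['tool_rot'],o['qpos'])
KT=cam("wrist",o);P=cloud(KT,d);g=cv2.cvtColor(i,cv2.COLOR_RGB2GRAY)
m=((g<70)&(np.hypot(P[...,0]-.4884,P[...,1]+.364)<.07)&(P[...,2]<.03)&(P[...,2]>.008)&(d>0))
W=P[m][:,:2].astype(np.float32);print(m.sum(),cv2.minAreaRect(W))
print("proj tip",proj(KT,[[.6195,-.3573,.019],[.5134,-.363,.016]]))
E
```

```text
4.9 [ 0.51564427 -0.35952618  0.15611292] [-1.79921098e+02 -6.90962229e-04  3.43845010e+00] [ -8.62478547  25.8536415   53.42612712  93.76963206 -21.73217253
  71.49354164 -37.45965402]
1897 ((0.4878913164138794, -0.3665064573287964), (0.08566208928823471, 0.013438178226351738), 2.379720687866211)
proj tip [[327.7581773   70.34756739]
 [326.04685811 229.4930388 ]]
```

View pics/w3.png

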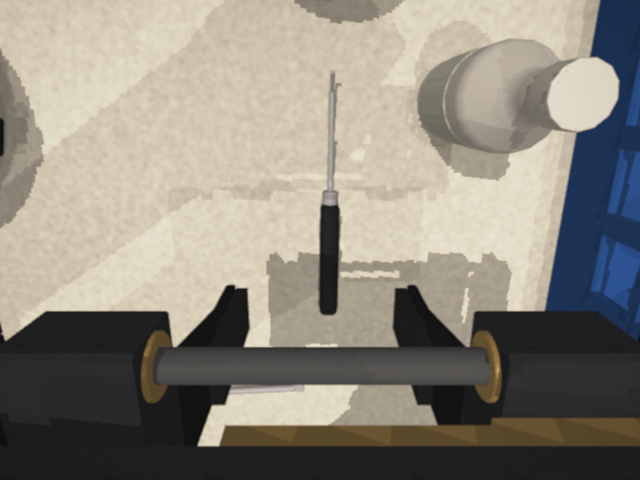

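The pick lies centred between the fingers: tip (333,72), handle (328,260). Descend.

Request:
jog_arm(motion=[[[0, 0.05, 0.9, 0, 0, 0.005, 0.3], [0, 0.05, 0.9, 0, 0, 0.005, 0.3], [0, 0.05, 0.9, 0, 0, 0.005, 0.3], [0, 0.05, 0.9, 0, 0, 0.005, 0.3]]])

```text
time_s: 5.35
tool_pos: [0.5151, -0.3657, 0.0669]
tool_rot: [-180.0, 0.0, 2.2]
force: [-0.5, -0.4, 0.8]
grip_width: 0.0607
grasp_force: 0.0
```

Request:
jog_arm(motion=[[[0, 0, 0.25, 0, 0, 0, 0.4], [0, 0, 0.4, 0, 0, 0, 0.4], [0, 0, 0.48, 0, 0, 0, 0.4], [0, 0, 0.48, 0, 0, 0, 0.4]]])

```text
time_s: 5.75
tool_pos: [0.5148, -0.366, 0.0185]
tool_rot: [-180.0, 0.0, 2.1]
force: [-0.4, -0.7, 0.4]
grip_width: 0.0523
grasp_force: 0.0
```

Request:
jog_arm(motion=[[[0, -0.01, 0.02, 0, 0, 0, 0.7], [0, -0.01, 0.02, 0, 0, 0, 0.8], [0, -0.01, 0.02, 0, 0, 0, 0.9], [0, -0.01, 0.02, 0, 0, 0, 1], [0, -0.01, 0.02, 0, 0, 0, 1]]], grip_force=60)

```text
time_s: 6.25
tool_pos: [0.5149, -0.3655, 0.0168]
tool_rot: [180.0, -0.0, 2.0]
force: [0.2, 0.6, -0.3]
grip_width: 0.0202
grasp_force: 0.0
```

Request:
jog_arm(motion=[[[0, 0, 0, 0, 0, 0, 1], [0, 0, 0, 0, 0, 0, 1], [0, 0, -0.3, 0, 0, 0, 1], [0, 0, -0.7, 0, 0, 0, 1], [0, 0, -1, 0, 0, 0, 1]]])

```text
time_s: 6.75
tool_pos: [0.5148, -0.3659, 0.1183]
tool_rot: [180.0, -0.0, 2.0]
force: [0.6, 0.3, -0.7]
grip_width: 0.0135
grasp_force: 60.0
```

Request:
jog_arm(motion=[[[0, 0, -0.5, 0, 0, 0, 1], [0, 0, -1, 0, 0, 0, 1], [0, 0, -1, 0, 0, 0, 1]]])

```text
time_s: 7.05
tool_pos: [0.5172, -0.3686, 0.224]
tool_rot: [179.6, -0.6, 2.0]
force: [-0.1, -1.3, -0.9]
grip_width: 0.0136
grasp_force: 60.0
```

```bash
python3 - <<'E'
from h import *
o=env.get_obs(); i,d=env.read_camera("wrist"); np.savez("pics/w4.npz",i=i,d=d,p=o['tool_pos'],r=o['tool_rot'])
cv2.imwrite("pics/w4.png",i[:,:,::-1]); print(o)
K,T=env.camera_info("wrist")['camera_matrix'],env.camera_info("wrist")['mount']
# in tool coordinates: pick points expected, grip 27 ahead of centre, handle centre z=+0.0085 (TCP at .0165, handle mid .008)
for P in ([.093,0,.0085],[.1043,0,-.0028],[.017,0,.0]): print(P,proj((K,T),P))
KT=(K,T);P=cloud(KT,d);g=cv2.cvtColor(i,cv2.COLOR_RGB2GRAY)
m=(P[...,0]>.03)&(P[...,0]<.12)&(abs(P[...,1])<.02)&(abs(P[...,2])<.03)&(d>0)
Q=P[m];print(m.sum(),Q.min(0),Q.max(0))
for a in np.arange(.03,.11,.008):
    k=(Q[:,0]>a)&(Q[:,0]<a+.008); print(a.round(3),k.sum(),Q[k].mean(0).round(4) if k.any() else '')
E
```

```text
{'time_s': 7.05, 'qpos': array([ -9.43267869,  23.29730144,  55.72610591,  88.74448433,
       -19.71968092,  77.65123515, -39.84875427]), 'joint_velocities': array([ 0.6302766 ,  2.87755029, -2.17413566,  5.86402283, -1.04922292,
       -3.11854081,  0.89068426]), 'effort': array([ -1.51854973, -38.50059986,   9.80189502, -29.86933172,
        -0.08147343,   0.70317043,  -0.13080714]), 'tool_pos': array([ 0.51718145, -0.36861472,  0.22403275]), 'tool_rot': array([179.63154666,  -0.59266533,   2.01239493]), 'force': array([-0.070369  , -1.30405364, -0.94594217]), 'wrist_torque': array([-0.16249453,  0.09311276, -0.00411206]), 'grasp_force': 59.97331738471985, 'grip_width': 0.01357218974109543}
[0.093, 0, 0.0085] [[321.41769381  73.77305161]]
[0.1043, 0, -0.0028] [[321.47850312  32.76590319]]
[0.017, 0, 0.0] [[321.39800878 283.90329045]]
2177 [ 0.03000619 -0.00272423 -0.00487006] [0.10503562 0.00143913 0.00983632]
0.03 211 [ 0.0339 -0.0006  0.0075]
0.038 197 [ 0.042  -0.0007  0.0075]
0.046 213 [ 0.05   -0.0007  0.0074]
0.054 211 [ 0.058  -0.0007  0.0074]
0.062 222 [ 0.066  -0.0007  0.0074]
0.07 251 [ 0.074  -0.0009  0.0074]
0.078 264 [ 0.0821 -0.0009  0.0074]
0.086 259 [ 0.09   -0.0008  0.0074]
0.094 261 [ 0.0981 -0.0008  0.0019]
0.102 88 [ 0.1033 -0.0008 -0.0029]
```

View pics/w4.png

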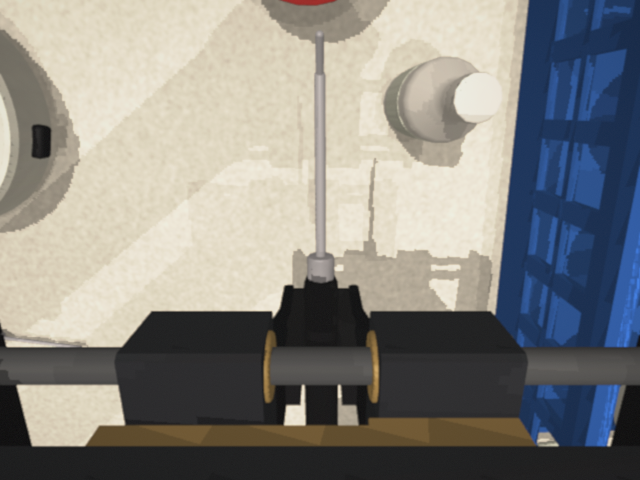

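Pick is held straight: crook at (320,75), tip (319,33), as predicted. Plan the approach over the lens with shank at 55° (tip 10° down-outward).

```bash
cat >> h.py <<'E'
HC=np.array([.5824,-.054]);CR=np.array([.0935,-.0008,.0088]);TP=np.array([.1048,-.0008,-.0028])
def tcp(r,z,al,th=76,c=HC):
    "TCP pose that puts the crook at radius r, height z from c, shank al below level, outward th"
    o=np.r_[np.cos(np.radians(th)),np.sin(np.radians(th))];rpy=[180,al,th]
    return np.r_[c+r*o,z]-Rm(rpy).apply(CR),rpy
def where(th=76,c=HC):
    o=env.get_obs();M=Rm(o['tool_rot']);u=np.radians(th)
    for n,q in(("crook",CR),("tip",TP)):
        w=M.apply(q)+o['tool_pos'];e=w[:2]-c;print(n,w.round(4),"rad %.1f tang %.1f z %.1f"%(1e3*(e@[np.cos(u),np.sin(u)]),1e3*(e@[-np.sin(u),np.cos(u)]),1e3*w[2]))
    x=M.as_matrix()[:,0];print("alpha %.1f yaw %.1f"%(np.degrees(-np.arcsin(x[2])),np.degrees(np.arctan2(x[1],x[0]))),"t",o['time_s'],"F",o['force'].round(1),"grip",o['grip_width'])
E
python3 - <<'E'
from h import *
p,r=tcp(.036,.11,55);print(p);plan(p,r,4)
E
```

```text
[ 0.5806552  -0.06430485  0.19163819]
0 [0.188, -0.751, 0.071] [-0.0486, -0.0654, -0.0946]
1 [0.397, -0.661, -0.099] [-0.0486, -0.0654, -0.0946]
2 [0.531, -0.492, -0.285] [-0.0486, -0.0654, -0.0946]
3 [0.568, -0.269, -0.458] [-0.0486, -0.0654, -0.0946]
```

Request:
jog_arm(motion=[[[0.19, -0.75, 0.07, -0.049, -0.065, -0.095, 1], [0.19, -0.75, 0.07, -0.049, -0.065, -0.095, 1], [0.19, -0.75, 0.07, -0.049, -0.065, -0.095, 1], [0.19, -0.75, 0.07, -0.049, -0.065, -0.095, 1]]])

```text
time_s: 7.5
tool_pos: [0.5328, -0.285, 0.2068]
tool_rot: [173.1, 13.0, 18.9]
force: [0.3, 0.7, -0.5]
grip_width: 0.0134
grasp_force: 60.0
```

Request:
jog_arm(motion=[[[0.4, -0.66, -0.1, -0.049, -0.065, -0.095, 1], [0.4, -0.66, -0.1, -0.049, -0.065, -0.095, 1], [0.4, -0.66, -0.1, -0.049, -0.065, -0.095, 1], [0.4, -0.66, -0.1, -0.049, -0.065, -0.095, 1]]])

```text
time_s: 7.9
tool_pos: [0.5474, -0.2119, 0.2003]
tool_rot: [169.7, 27.2, 34.7]
force: [0.1, -0.5, 0.1]
grip_width: 0.0132
grasp_force: 60.0
```

Request:
jog_arm(motion=[[[0.53, -0.49, -0.28, -0.049, -0.065, -0.095, 1], [0.53, -0.49, -0.28, -0.049, -0.065, -0.095, 1], [0.53, -0.49, -0.28, -0.049, -0.065, -0.095, 1], [0.53, -0.49, -0.28, -0.049, -0.065, -0.095, 1]]])

```text
time_s: 8.3
tool_pos: [0.5623, -0.1384, 0.1936]
tool_rot: [171.0, 41.6, 52.4]
force: [-0.0, -0.6, -1.1]
grip_width: 0.0134
grasp_force: 60.0
```

Request:
jog_arm(motion=[[[0.57, -0.27, -0.46, -0.049, -0.065, -0.095, 1], [0.57, -0.27, -0.46, -0.049, -0.065, -0.095, 1], [0.57, -0.27, -0.46, -0.049, -0.065, -0.095, 1], [0.57, -0.27, -0.46, -0.049, -0.065, -0.095, 1], [0.57, -0.27, -0.46, -0.049, -0.065, -0.095, 1]]])

```text
time_s: 8.8
tool_pos: [0.5782, -0.0667, 0.1894]
tool_rot: [179.9, 54.8, 75.8]
force: [-0.5, 0.2, -0.2]
grip_width: 0.0137
grasp_force: 60.0
```

```bash
python3 - <<'E'
from h import *
where();print(env.get_obs()['qpos'].round(0))
p,r=tcp(.036,.065,55);plan(p,r,1)
E
```

```text
crook [ 0.5889 -0.0212  0.108 ] rad 33.4 tang 1.6 z 108.0
tip [ 0.5928 -0.0057  0.1054] rad 49.4 tang 1.6 z 105.4
alpha 54.8 yaw 75.8 t 8.8 F [-0.5  0.2 -0.2] grip 0.013668109431720558
[-52.  37.  43.  91.  24.  86. -30.]
0 [0.366, 0.017, 0.223] [-0.0003, -0.0013, -0.0005]
```

Request:
jog_arm(motion=[[[0.37, 0.02, 0.22, 0, -0.001, 0, 1], [0.37, 0.02, 0.22, 0, -0.001, 0, 1], [0.37, 0.02, 0.22, 0, -0.001, 0, 1], [0.37, 0.02, 0.22, 0, -0.001, 0, 1]]])

```text
time_s: 9.2
tool_pos: [0.5819, -0.0618, 0.1474]
tool_rot: [-180.0, 55.0, 76.2]
force: [0.5, -0.2, -0.6]
grip_width: 0.0134
grasp_force: 60.0
```

```bash
python3 - <<'E'
from h import *
where(); o=env.get_obs()
i,d=env.read_camera("wrist"); np.savez("pics/w5.npz",i=i,d=d,p=o['tool_pos'],r=o['tool_rot'])
KT=cam("wrist",o); M=Rm(o['tool_rot']); u=np.radians(76)
e=lambda r,a,z:np.r_[HC+r*np.r_[np.cos(np.radians(a)),np.sin(np.radians(a))],z]
for n,P in (("crook",M.apply(CR)+o['tool_pos']),("tip",M.apply(TP)+o['tool_pos']),("corner",e(.058,85.5,.04)),("hook",e(.058,76,.04))): print(n,proj(KT,P).round(1))
s,ds=env.read_camera("scene"); np.savez("pics/s5.npz",i=s,d=ds)
a=cv2.resize(i[:,80:560],(600,600)) ; b=cv2.resize(s[180:300,240:370],(200,185))
cv2.imwrite("pics/w5.png",cv2.resize(i,(800,600))[:,:,::-1])
p,r=tcp(.037,.0365,55);print(tcp(.037,.0365,55)[0]);plan(p,r,1)
E
```

```text
crook [ 0.5922 -0.0165  0.0658] rad 38.8 tang -0.5 z 65.8
tip [ 0.596  -0.001   0.0632] rad 54.8 tang -0.4 z 63.2
alpha 55.0 yaw 76.2 t 9.2 F [ 0.5 -0.2 -0.6] grip 0.0134189558712679
crook [[320.5  75.2]]
tip [[320.4  34.4]]
corner [[290.  -28.6]]
hook [[319.2 -30.7]]
[ 0.58089712 -0.06333456  0.11813819]
0 [0.219, -0.005, 0.189] [0.0014, -0.0004, 0.0011]
```

View pics/w5.png

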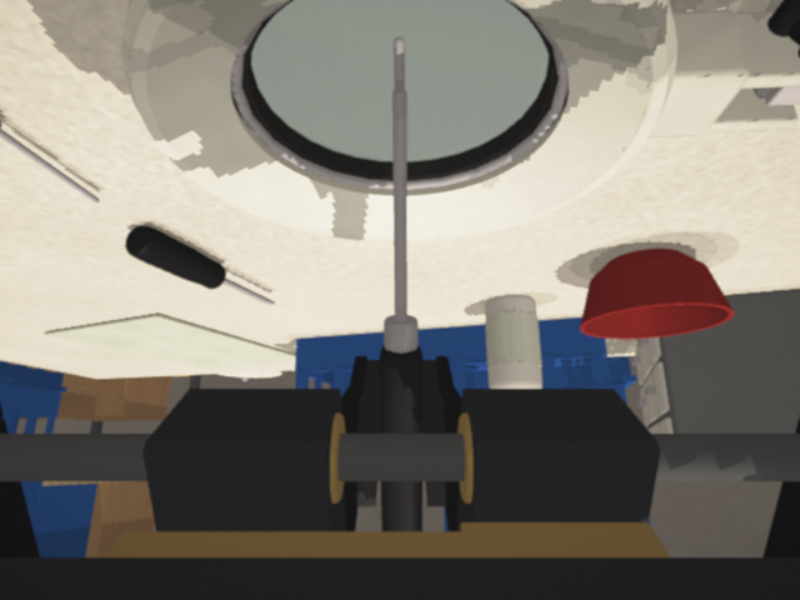

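The pick points cleanly down into the opening (tip at 400,45; wire and gasket visible), with no contact. Continue down, then outward.

Request:
jog_arm(motion=[[[0.1, 0, 0.095, 0.001, 0, 0.001, 1], [0.15, 0, 0.14, 0.001, 0, 0.001, 1], [0.2, -0.005, 0.19, 0.001, 0, 0.001, 1], [0.2, -0.005, 0.19, 0.001, 0, 0.001, 1], [0.2, -0.005, 0.19, 0.001, 0, 0.001, 1]]])

```text
time_s: 9.8
tool_pos: [0.5798, -0.0636, 0.1175]
tool_rot: [-179.7, 55.0, 76.4]
force: [0.3, -0.5, -0.8]
grip_width: 0.0137
grasp_force: 60.0
```

```bash
python3 - <<'E'
from h import *
where()
p,r=tcp(.053,.0362,55);plan(p,r,1)
E
```

```text
crook [ 0.5898 -0.0183  0.0359] rad 36.4 tang 1.4 z 35.9
tip [ 0.5936 -0.0028  0.0332] rad 52.4 tang 1.5 z 33.2
alpha 55.0 yaw 76.4 t 9.8 F [ 0.3 -0.5 -0.8] grip 0.013740552794374633
0 [0.092, 0.011, -0.137] [0.0003, 0.0003, 0.0014]
```

Request:
jog_arm(motion=[[[0.02, 0, -0.03, 0, 0, 0, 1], [0.04, 0.01, -0.06, 0, 0, 0, 1], [0.055, 0.01, -0.08, 0, 0, 0, 1], [0.055, 0.01, -0.08, 0, 0, 0, 1]]])

```text
time_s: 10.2
tool_pos: [0.5836, -0.0535, 0.1177]
tool_rot: [-179.8, 55.0, 76.4]
force: [0.2, 0.1, -0.6]
grip_width: 0.0137
grasp_force: 60.0
```

Request:
jog_arm(motion=[[[0.02, 0, -0.03, 0, 0, 0, 1], [0.03, 0, -0.045, 0, 0, 0, 1], [0.037, 0, -0.055, 0, 0, 0, 1], [0.037, 0, -0.055, 0, 0, 0, 1]]])

```text
time_s: 10.6
tool_pos: [0.5849, -0.0476, 0.1178]
tool_rot: [-179.7, 55.0, 76.4]
force: [-0.4, 0.0, -0.2]
grip_width: 0.0134
grasp_force: 60.0
```

```bash
python3 - <<'E'
from h import *
where()
p,r=tcp(.0535,.0355,38);plan(p,r,1)
o=env.get_obs()
i,d=env.read_camera("scene"); np.savez("pics/s6.npz",i=i,d=d); K,T=cam("scene")
M=Rm(o['tool_rot']);print(proj((K,T),[M.apply(CR)+o['tool_pos'],M.apply(TP)+o['tool_pos']]))
E
```

```text
crook [ 0.595  -0.0023  0.0362] rad 53.2 tang 0.3 z 36.2
tip [0.5988 0.0132 0.0336] rad 69.2 tang 0.4 z 33.6
alpha 55.0 yaw 76.4 t 10.6 F [-0.4  0.  -0.2] grip 0.013425232540171817
0 [0.022, -0.001, 0.279] [0.0003, 0.0944, 0.0014]
[[319.31067683 266.23319349]
 [323.78410602 270.58573629]]
```

```bash
python3 - <<'E'
from h import *
for al in (51,47,43,38):
    p,r=tcp(.0535,.0356,al);plan(p,r,1)
E
```

```text
0 [0.004, -0.001, 0.065] [0.0004, 0.0223, 0.0013]
0 [0.005, -0.001, 0.131] [0.0003, 0.0445, 0.0013]
0 [0.011, -0.001, 0.196] [0.0003, 0.0667, 0.0013]
0 [0.024, -0.001, 0.277] [0.0002, 0.0945, 0.0013]
```

Request:
jog_arm(motion=[[[0.003, 0, 0.065, 0, 0.022, 0, 1], [0.005, 0, 0.13, 0, 0.044, 0, 1], [0.011, 0, 0.195, 0, 0.067, 0, 1], [0.024, 0, 0.277, 0, 0.094, 0, 1], [0.024, 0, 0.277, 0, 0.094, 0, 1]]])

```text
time_s: 11.15
tool_pos: [0.5788, -0.0728, 0.102]
tool_rot: [-180.0, 38.1, 75.8]
force: [-0.4, -1.3, -0.5]
grip_width: 0.0134
grasp_force: 60.0
```

```bash
python3 - <<'E'
from h import *
where()
for z in (.037,.041,.045,.055):
  p,r=tcp(.0535,z,38);plan(p,r,1)
E
```

```text
crook [ 0.5947 -0.0065  0.0374] rad 49.1 tang -0.4 z 37.4
tip [0.5986 0.0091 0.0396] rad 65.1 tang -0.5 z 39.6
alpha 38.1 yaw 75.8 t 11.15 F [-0.4 -1.3 -0.5] grip 0.013403570699652043
0 [0.037, -0.003, -0.023] [-0.0008, 0.0003, -0.0007]
0 [0.013, -0.003, -0.055] [-0.0008, 0.0003, -0.0007]
0 [-0.012, -0.003, -0.086] [-0.0008, 0.0003, -0.0007]
0 [-0.074, -0.003, -0.165] [-0.0008, 0.0003, -0.0007]
```

Request:
jog_arm(motion=[[[0.04, 0, -0.015, 0, 0, 0, 1], [0.04, 0, -0.015, 0, 0, 0, 1], [0.04, 0, -0.015, 0, 0, 0, 1]]])

```text
time_s: 11.45
tool_pos: [0.5807, -0.0643, 0.0986]
tool_rot: [-179.8, 38.3, 76.4]
force: [-1.5, -3.2, 1.8]
grip_width: 0.0134
grasp_force: 60.0
```

```bash
python3 - <<'E'
from h import *
where()
for z in (.040,.044,.048,.052,.056):
  p,r=tcp(.0535,z,38);plan(p,r,1)
E
```

```text
crook [0.5959 0.002  0.0338] rad 57.6 tang 0.5 z 33.8
tip [0.5997 0.0176 0.0359] rad 73.7 tang 0.5 z 35.9
alpha 38.3 yaw 76.4 t 11.45 F [-1.5 -3.2  1.8] grip 0.013390020825845278
0 [-0.071, -0.001, -0.019] [0.0001, 0.0014, 0.0018]
0 [-0.096, -0.001, -0.051] [0.0001, 0.0014, 0.0018]
0 [-0.121, -0.001, -0.082] [0.0001, 0.0014, 0.0018]
0 [-0.145, -0.002, -0.113] [0.0001, 0.0014, 0.0018]
0 [-0.17, -0.002, -0.145] [0.0001, 0.0014, 0.0018]
```

Request:
jog_arm(motion=[[[-0.03, 0, 0.006, 0, 0, 0, 1], [-0.03, 0, 0.006, 0, 0, 0, 1], [-0.03, 0, 0.006, 0, 0, 0, 1], [-0.03, 0, 0.006, 0, 0, 0, 1]]])

```text
time_s: 11.85
tool_pos: [0.5801, -0.0666, 0.0999]
tool_rot: [-179.8, 38.1, 76.3]
force: [-0.6, 0.2, -0.9]
grip_width: 0.0136
grasp_force: 60.0
```

```bash
python3 - <<'E'
from h import *
where()
E
```

```text
crook [ 5.954e-01 -1.000e-04  3.530e-02] rad 55.4 tang 0.5 z 35.3
tip [0.5992 0.0155 0.0375] rad 71.5 tang 0.5 z 37.5
alpha 38.1 yaw 76.3 t 11.85 F [-0.6  0.2 -0.9] grip 0.013573805306699506
```

Request:
jog_arm(motion=[[[-0.012, 0, -0.016, 0, 0, 0, 1], [-0.025, 0, -0.031, 0, 0, 0, 1], [-0.037, 0, -0.047, 0, 0, 0, 1], [-0.05, 0, -0.063, 0, 0, 0, 1], [-0.062, 0, -0.078, 0, 0, 0, 1]]])

```text
time_s: 12.35
tool_pos: [0.5799, -0.0673, 0.1103]
tool_rot: [-179.8, 38.1, 76.3]
force: [-0.8, -0.0, -0.9]
grip_width: 0.0132
grasp_force: 60.0
```

```bash
python3 - <<'E'
from h import *
where()
i,d=env.read_camera("scene"); np.savez("pics/s7.npz",i=i,d=d)
E
```

```text
crook [ 0.5953 -0.0009  0.0457] rad 54.7 tang 0.3 z 45.7
tip [0.5991 0.0147 0.0479] rad 70.7 tang 0.4 z 47.9
alpha 38.1 yaw 76.3 t 12.35 F [-0.8 -0.  -0.9] grip 0.013182667549115784
```

Request:
jog_arm(motion=[[[-0.012, 0, -0.016, 0, 0, 0, 1], [-0.025, 0, -0.031, 0, 0, 0, 1], [-0.037, 0, -0.047, 0, 0, 0, 1], [-0.05, 0, -0.063, 0, 0, 0, 1], [-0.062, 0, -0.078, 0, 0, 0, 1]]])

```text
time_s: 12.9
tool_pos: [0.5799, -0.0675, 0.1202]
tool_rot: [-179.8, 38.1, 76.3]
force: [-0.7, 0.1, -1.8]
grip_width: 0.0134
grasp_force: 60.0
```

```bash
python3 - <<'E'
from h import *
where()
o=env.get_obs();M=Rm(o['tool_rot']);KT=cam("top")
print(proj(KT,[M.apply(CR)+o['tool_pos'],M.apply(TP)+o['tool_pos']]),proj(cam("scene"),[M.apply(CR)+o['tool_pos'],M.apply(TP)+o['tool_pos']]))
a,_=env.read_camera("scene"); b,_=env.read_camera("top"); w,_=env.read_camera("wrist")
A=cv2.resize(a[225:300,275:365],(480,400),interpolation=cv2.INTER_CUBIC);B=cv2.resize(b[200:260,300:354],(300,333),interpolation=cv2.INTER_CUBIC)
o=np.zeros((600,800,3),np.uint8);o[:400,:480]=A;o[:333,480:780]=B;o[400:]=cv2.resize(w[0:160],(800,200));
cv2.imwrite("pics/l1.png",np.clip(o*1.3,0,255).astype(np.uint8)[:,:,::-1])
E
```

```text
crook [ 0.5952 -0.0011  0.0556] rad 54.4 tang 0.3 z 55.6
tip [0.5991 0.0145 0.0578] rad 70.5 tang 0.4 z 57.8
alpha 38.1 yaw 76.3 t 12.9 F [-0.7  0.1 -1.8] grip 0.01339450093035121
[[319.28236438 232.40816814]
 [312.64879995 230.85844578]] [[319.54337479 261.82284559]
 [324.08183931 265.07349012]]
```

View pics/l1.png

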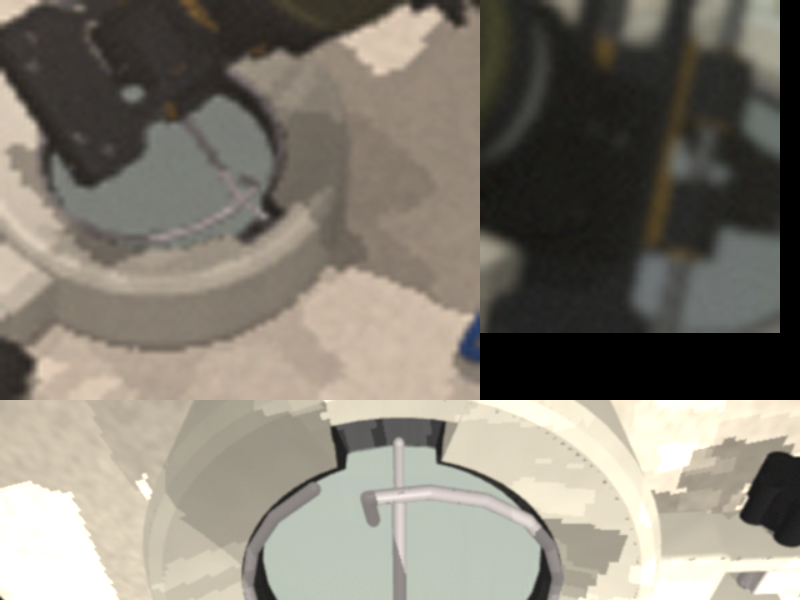

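The wrist strip shows the wire end lying across the pick at the crook (400,495), its turned-in end at (372,510), and its right side lifting out of the lip. Keep lifting slowly.

Request:
jog_arm(motion=[[[-0.012, 0, -0.016, 0, 0, 0, 1], [-0.025, 0, -0.031, 0, 0, 0, 1], [-0.037, 0, -0.047, 0, 0, 0, 1], [-0.05, 0, -0.063, 0, 0, 0, 1], [-0.062, 0, -0.078, 0, 0, 0, 1]]])

```text
time_s: 13.55
tool_pos: [0.5801, -0.0675, 0.1303]
tool_rot: [-179.8, 38.1, 76.3]
force: [0.5, 0.3, -1.8]
grip_width: 0.0137
grasp_force: 60.0
```

Request:
jog_arm(motion=[[[-0.012, 0, -0.016, 0, 0, 0, 1], [-0.025, 0, -0.031, 0, 0, 0, 1], [-0.037, 0, -0.047, 0, 0, 0, 1], [-0.05, 0, -0.063, 0, 0, 0, 1], [-0.062, 0, -0.078, 0, 0, 0, 1]]])

```text
time_s: 14.05
tool_pos: [0.5801, -0.0675, 0.1402]
tool_rot: [-179.8, 38.1, 76.3]
force: [0.3, -0.1, -1.2]
grip_width: 0.0134
grasp_force: 60.0
```

Request:
jog_arm(motion=[[[-0.012, 0, -0.016, 0, 0, 0, 1], [-0.025, 0, -0.031, 0, 0, 0, 1], [-0.037, 0, -0.047, 0, 0, 0, 1], [-0.05, 0, -0.063, 0, 0, 0, 1], [-0.062, 0, -0.078, 0, 0, 0, 1]]])

```text
time_s: 14.55
tool_pos: [0.58, -0.0677, 0.1501]
tool_rot: [-179.8, 38.1, 76.3]
force: [0.3, -0.1, -1.1]
grip_width: 0.0134
grasp_force: 60.0
```

```bash
cat >> h.py <<'E'
def hangpts(s=None):
    "grey-metal points near the hanging ring from the wrist depth, tool coords, printed as bounding/percentiles"
    o=env.get_obs();i,d=env.read_camera("wrist");P=cloud(cam("wrist",o),d);c=Rm(o['tool_rot']).apply(CR)+o['tool_pos']
    return o,i,d,P,c
E
python3 - <<'E'
from h import *
where()
o,i,d,P,c=hangpts()
cv2.imwrite("pics/l2.png",i[:,:,::-1]);np.savez("pics/l2.npz",i=i,d=d)
# wire points: higher than the rim, inside opening
r=np.hypot(P[...,0]-HC[0],P[...,1]-HC[1]);m=(r<.062)&(P[...,2]>.047)&(P[...,2]<c[2]+.01)&(d>0)
Q=P[m]-c;u=np.radians(76);O=Q[:,:2]@[np.cos(u),np.sin(u)];Tn=Q[:,:2]@[-np.sin(u),np.cos(u)]
k=abs(Tn)>.004
for a in range(-60,20,8):
    s=k&(Tn*1e3>a)&(Tn*1e3<=a+8)
    if s.sum()>5: print(a,s.sum(),"o %.1f z %.1f"%(1e3*O[s].mean(),1e3*Q[s,2].mean()))
E
```

```text
crook [ 0.5954 -0.0013  0.0855] rad 54.3 tang 0.2 z 85.5
tip [0.5992 0.0143 0.0877] rad 70.4 tang 0.2 z 87.7
alpha 38.1 yaw 76.3 t 14.55 F [ 0.3 -0.1 -1.1] grip 0.013428697365963254
-60 401 o -49.0 z -22.7
-52 295 o -37.8 z -17.4
-44 224 o -15.4 z -3.8
-36 247 o -8.7 z -0.7
-28 267 o -3.6 z 1.9
-20 281 o -0.4 z 3.0
-12 298 o 0.6 z 4.0
4 350 o 0.0 z 3.5
12 7 o -113.4 z -38.2
```

Wire still on the crook and rising. Continue.

Request:
jog_arm(motion=[[[-0.012, 0, -0.016, 0, 0, 0, 1], [-0.025, 0, -0.031, 0, 0, 0, 1], [-0.037, 0, -0.047, 0, 0, 0, 1], [-0.05, 0, -0.063, 0, 0, 0, 1], [-0.062, 0, -0.078, 0, 0, 0, 1]]])

```text
time_s: 15.1
tool_pos: [0.5801, -0.0677, 0.1601]
tool_rot: [-179.8, 38.1, 76.3]
force: [-0.2, -1.6, -2.4]
grip_width: 0.0132
grasp_force: 60.0
```

Request:
jog_arm(motion=[[[-0.012, 0, -0.016, 0, 0, 0, 1], [-0.025, 0, -0.031, 0, 0, 0, 1], [-0.037, 0, -0.047, 0, 0, 0, 1], [-0.05, 0, -0.063, 0, 0, 0, 1], [-0.062, 0, -0.078, 0, 0, 0, 1]]])

```text
time_s: 15.6
tool_pos: [0.58, -0.0678, 0.1701]
tool_rot: [-179.8, 38.1, 76.3]
force: [-0.2, 0.3, -0.6]
grip_width: 0.0136
grasp_force: 60.0
```

Request:
jog_arm(motion=[[[-0.012, 0, -0.016, 0, 0, 0, 1], [-0.025, 0, -0.031, 0, 0, 0, 1], [-0.037, 0, -0.047, 0, 0, 0, 1], [-0.05, 0, -0.063, 0, 0, 0, 1], [-0.062, 0, -0.078, 0, 0, 0, 1]]])

```text
time_s: 16.1
tool_pos: [0.58, -0.0678, 0.18]
tool_rot: [-179.8, 38.1, 76.3]
force: [0.7, 0.6, -0.6]
grip_width: 0.0132
grasp_force: 60.0
```

```bash
cat >> h.py <<'E'
def prof(zlo=.047,rmax=.075,th=76,back=.14,c0=None):
    o,i,d,P,c=hangpts();u=np.radians(th)
    Q=P-c;O=Q[...,:2]@[np.cos(u),np.sin(u)];Tn=Q[...,:2]@[-np.sin(u),np.cos(u)]
    m=(d>0)&(P[...,2]>zlo)&(Q[...,2]<.015)&(abs(Tn)<rmax)&(abs(Tn)>.004)&(O<.02)&(O>-back)
    for a in range(-72,72,8):
        s=m&(Tn*1e3>a)&(Tn*1e3<=a+8)
        if s.sum()>5: print(a,s.sum(),"o %.1f  z %.1f..%.1f"%(1e3*np.median(O[s]),1e3*np.percentile(Q[s][:,2],5),1e3*np.percentile(Q[s][:,2],95)))
    return i,P,c
E
python3 - <<'E'
from h import *
where();i,P,c=prof();cv2.imwrite("pics/l3.png",i[:,:,::-1])
E
```

```text
crook [ 0.5954 -0.0014  0.1154] rad 54.2 tang 0.1 z 115.4
tip [0.5992 0.0142 0.1176] rad 70.2 tang 0.2 z 117.6
alpha 38.1 yaw 76.3 t 16.1 F [ 0.7  0.6 -0.6] grip 0.013219512860069303
-72 2673 o -41.0  z -66.8..-58.4
-64 1959 o -34.4  z -68.1..-58.9
-56 1424 o -54.0  z -68.0..-19.6
-48 888 o -102.8  z -68.0..-6.8
-40 705 o -111.4  z -67.8..-1.4
-32 661 o -115.6  z -67.7..2.2
-24 665 o -117.7  z -67.5..4.2
-16 670 o -118.8  z -67.7..5.6
-8 325 o -119.1  z -67.6..6.1
0 348 o -119.4  z -67.3..5.7
8 491 o -123.3  z -67.7..4.9
16 407 o -124.7  z -67.9..-58.4
24 560 o -118.1  z -67.7..-4.2
32 680 o -112.0  z -67.8..-6.6
40 808 o -104.8  z -68.1..-11.9
48 1384 o -50.2  z -68.1..-22.7
56 2094 o -35.3  z -68.1..-50.5
64 2656 o -42.1  z -66.6..-58.5
```

Both sides of the wire are now high: ring is sprung free. Raise it further.

Request:
jog_arm(motion=[[[-0.03, 0, -0.04, 0, 0, 0, 1], [-0.07, 0, -0.09, 0, 0, 0, 1], [-0.12, 0, -0.15, 0, 0, 0, 1], [-0.17, 0, -0.21, 0, 0, 0, 1], [-0.21, 0, -0.27, 0, 0, 0, 1]]])

```text
time_s: 16.65
tool_pos: [0.5803, -0.0679, 0.215]
tool_rot: [-179.9, 38.1, 76.3]
force: [-0.2, -0.6, -1.4]
grip_width: 0.0132
grasp_force: 60.0
```

Request:
jog_arm(motion=[[[-0.05, 0, -0.06, 0, -0.01, 0, 1], [-0.1, 0, -0.12, 0, -0.02, 0, 1], [-0.15, 0, -0.18, 0, -0.03, 0, 1], [-0.2, 0, -0.24, 0, -0.04, 0, 1], [-0.24, 0, -0.29, 0, -0.05, 0, 1]]])

```text
time_s: 17.15
tool_pos: [0.5801, -0.0684, 0.2522]
tool_rot: [-179.8, 47.2, 76.4]
force: [0.8, 0.2, -2.0]
grip_width: 0.0135
grasp_force: 60.0
```

Request:
jog_arm(motion=[[[-0.05, 0, -0.06, 0, 0, 0, 1], [-0.1, 0, -0.12, 0, 0, 0, 1], [-0.15, 0, -0.18, 0, 0, 0, 1], [-0.18, 0, -0.22, 0, 0, 0, 1], [-0.18, 0, -0.22, 0, 0, 0, 1]]])

```text
time_s: 17.65
tool_pos: [0.5814, -0.0652, 0.2809]
tool_rot: [-179.9, 47.0, 76.2]
force: [-1.2, 0.1, 0.1]
grip_width: 0.0135
grasp_force: 60.0
```

```bash
python3 - <<'E'
from h import *
where();i,P,c=prof(zlo=.08)
s,d=env.read_camera("scene");np.savez("pics/s8.npz",i=s,d=d)
Q=cloud(cam("scene"),d);k=(d>0)&(np.hypot(Q[...,0]-c[0],Q[...,1]-c[1])<.07)&(Q[...,2]<c[2]-.02)&(Q[...,2]>.065);print(k.sum(),Q[k].min(0),Q[k].max(0), proj(cam("scene"),c))
cv2.imwrite("pics/l4.png",i[:,:,::-1])
E
```

```text
crook [ 0.5942 -0.0093  0.2065] rad 46.2 tang -0.7 z 206.5
tip [0.5981 0.0064 0.2061] rad 62.4 tang -0.6 z 206.1
alpha 47.0 yaw 76.2 t 17.65 F [-1.2  0.1  0.1] grip 0.013523391864359031
-56 32 o 10.5  z -25.2..-22.6
-48 322 o 10.4  z -23.5..-13.6
-40 336 o 9.2  z -14.6..-6.7
-32 330 o 7.9  z -7.7..-1.1
-24 312 o 6.7  z -2.4..1.9
-16 313 o 5.4  z 0.3..4.5
-8 150 o 4.4  z 1.8..5.2
0 214 o 2.5  z -4.6..5.2
8 209 o 2.6  z -4.4..5.0
24 116 o -1.0  z -7.9..-4.1
32 250 o -1.4  z -13.4..-6.0
40 260 o -2.7  z -23.2..-12.8
48 315 o -3.8  z -40.5..-22.4
56 112 o -4.3  z -46.9..-36.4
133 [ 0.5352607  -0.01348533  0.09157652] [0.65490332 0.00156007 0.18642022] [[315.66891642 218.71171911]]
```

Ring hangs free. My tilt went the wrong way (tip now level); correct it to tip-up immediately, slowly.

```bash
python3 - <<'E'
from h import *
for al in (43,39,35,30,25):
    p,r=tcp(.0462,.2065,al,76.2);plan(p,r,1)
E
```

```text
0 [-0.011, -0.004, 0.059] [-0.0007, 0.0225, 0.0004]
0 [-0.01, -0.004, 0.124] [-0.0007, 0.0447, 0.0004]
0 [-0.005, -0.004, 0.189] [-0.0007, 0.0669, 0.0004]
0 [0.008, -0.004, 0.27] [-0.0007, 0.0947, 0.0004]
0 [0.028, -0.003, 0.35] [-0.0007, 0.1225, 0.0003]
```

Request:
jog_arm(motion=[[[-0.01, 0, 0.06, 0, 0.022, 0, 1], [-0.01, 0, 0.125, 0, 0.045, 0, 1], [-0.005, 0, 0.19, 0, 0.067, 0, 1], [0.01, 0, 0.27, 0, 0.095, 0, 1], [0.03, 0, 0.35, 0, 0.122, 0, 1]]])

```text
time_s: 18.25
tool_pos: [0.5751, -0.0881, 0.2535]
tool_rot: [-179.8, 24.9, 76.3]
force: [0.5, 0.1, -1.2]
grip_width: 0.0133
grasp_force: 60.0
```

Request:
jog_arm(motion=[[[0, 0, 0, 0, 0, 0, 1], [0, 0, 0, 0, 0, 0, 1]]])

```text
time_s: 18.45
tool_pos: [0.5749, -0.0883, 0.2538]
tool_rot: [-179.8, 25.2, 76.2]
force: [-1.0, 0.6, -1.3]
grip_width: 0.0136
grasp_force: 60.0
```

```bash
python3 - <<'E'
from h import *
where();i,P,c=prof(zlo=.07)
cv2.imwrite("pics/l5.png",i[:,:,::-1])
# tray target: crook over tray, ring plane along its tangent; carry at yaw 94
E
```

```text
crook [ 0.5934 -0.0095  0.2061] rad 45.8 tang 0.1 z 206.1
tip [0.5971 0.0052 0.2117] rad 61.0 tang 0.1 z 211.7
alpha 25.2 yaw 76.2 t 18.45 F [-1.   0.6 -1.3] grip 0.013626758312688279
-64 31 o 8.9  z -62.2..-39.7
-56 489 o 7.8  z -79.6..-23.3
-48 338 o 7.8  z -92.0..-12.4
-40 363 o 7.1  z -99.8..-5.8
-32 391 o 6.0  z -105.4..-0.1
-24 423 o 4.7  z -109.3..2.6
-16 424 o 3.5  z -111.1..5.1
-8 207 o 2.6  z -112.2..6.1
0 236 o 0.8  z -111.7..6.3
8 245 o -1.1  z -111.8..6.0
16 123 o -10.5  z -110.0..-105.4
24 228 o -10.3  z -106.2..-3.6
32 336 o -6.3  z -101.0..-5.6
40 335 o -9.1  z -94.2..-12.2
48 423 o -12.6  z -83.1..-22.7
56 114 o -11.7  z -65.9..-40.0
```

Ring hangs on the crook, lowest point 112 mm below, tip up 20°. Carry it over the tray.

```bash
cat >> h.py <<'E'
TC=np.array([.49,.23])
E
python3 - <<'E'
from h import *
p,r=tcp(-.058,.206,25,80,TC);print(p);plan(p,r,3)
E
```

```text
[0.46664715 0.09295238 0.25349032]
0 [0.45, -0.494, -0.21] [-0.0033, 0.0003, -0.0061]
1 [0.459, -0.484, -0.214] [-0.0033, 0.0003, -0.0061]
2 [0.469, -0.472, -0.219] [-0.0033, 0.0003, -0.0061]
```

Request:
jog_arm(motion=[[[0.05, -0.05, -0.02, 0, 0, 0, 1], [0.13, -0.15, -0.06, -0.001, 0, -0.002, 1], [0.24, -0.26, -0.11, -0.002, 0, -0.003, 1], [0.35, -0.38, -0.16, -0.003, 0, -0.005, 1], [0.45, -0.49, -0.21, -0.003, 0, -0.006, 1]]])

```text
time_s: 19.0
tool_pos: [0.5387, -0.0255, 0.2536]
tool_rot: [-179.8, 25.1, 77.6]
force: [-0.3, 0.5, -1.6]
grip_width: 0.0134
grasp_force: 60.0
```

Request:
jog_arm(motion=[[[0.1, -0.1, -0.04, 0, 0, 0, 1], [0.2, -0.2, -0.09, -0.001, 0, -0.002, 1], [0.3, -0.3, -0.13, -0.002, 0, -0.003, 1], [0.38, -0.4, -0.17, -0.003, 0, -0.005, 1], [0.46, -0.48, -0.21, -0.003, 0, -0.006, 1]]])

```text
time_s: 19.5
tool_pos: [0.503, 0.0327, 0.2535]
tool_rot: [-179.9, 25.1, 78.7]
force: [-0.1, 0.5, -1.2]
grip_width: 0.0131
grasp_force: 60.0
```

Request:
jog_arm(motion=[[[0.1, -0.1, -0.04, 0, 0, 0, 1], [0.22, -0.22, -0.1, -0.001, 0, -0.002, 1], [0.34, -0.34, -0.16, -0.002, 0, -0.003, 1], [0.43, -0.43, -0.2, -0.003, 0, -0.005, 1], [0.47, -0.47, -0.22, -0.003, 0, -0.006, 1]]])

```text
time_s: 20.0
tool_pos: [0.4673, 0.0936, 0.2533]
tool_rot: [-179.9, 25.1, 80.0]
force: [-0.2, -0.1, -1.5]
grip_width: 0.0133
grasp_force: 60.0
```

Request:
jog_arm(motion=[[[0, 0, 0, 0, 0, 0, 1], [0, 0, 0, 0, 0, 0, 1], [0, 0, 0, 0, 0, 0, 1], [0, 0, 0, 0, 0, 0, 1]]])

```text
time_s: 20.4
tool_pos: [0.4682, 0.0911, 0.2535]
tool_rot: [-180.0, 25.1, 79.7]
force: [0.2, 0.0, -0.5]
grip_width: 0.0134
grasp_force: 60.0
```

```bash
python3 - <<'E'
from h import *
where(80,TC);i,P,c=prof(zlo=.05,th=80)
print("lower"); S=None
for z in (.18,.15,.125):
    p,r=tcp(-.056,z,25,80,TC);plan(p,r,1)
E
```

```text
crook [0.4818 0.1709 0.2059] rad -59.6 tang -2.2 z 205.9
tip [0.4845 0.1858 0.2116] rad -44.5 tang -2.3 z 211.6
alpha 25.1 yaw 79.7 t 20.4 F [ 0.2  0.  -0.5] grip 0.013412872973208728
-64 266 o 3.7  z -72.4..-34.5
-56 384 o 0.4  z -86.7..-19.2
-48 373 o 7.0  z -96.1..-9.6
-40 399 o 6.9  z -101.5..-3.8
-32 408 o 6.3  z -106.6..1.3
-24 422 o 5.2  z -108.7..3.4
-16 420 o 4.0  z -110.7..5.8
-8 211 o 3.0  z -110.9..6.5
0 222 o 0.7  z -110.3..6.1
8 223 o -17.8  z -109.4..5.9
16 112 o -20.8  z -106.6..-102.6
24 249 o -7.6  z -101.9..-4.5
32 316 o -9.0  z -96.4..-7.3
40 298 o -20.6  z -87.5..-14.5
48 317 o -18.6  z -73.9..-26.9
lower
0 [0.141, -0.018, 0.221] [-0.0009, 0.0007, -0.0013]
0 [0.268, -0.018, 0.493] [-0.0009, 0.0007, -0.0013]
0 [0.374, -0.017, 0.719] [-0.0009, 0.0007, -0.0013]
```

Request:
jog_arm(motion=[[[0.03, 0, 0.05, 0, 0, 0, 1], [0.08, -0.01, 0.15, 0, 0, 0, 1], [0.14, -0.02, 0.25, 0, 0, 0, 1], [0.19, -0.02, 0.36, 0, 0, 0, 1], [0.24, -0.02, 0.46, 0, 0, 0, 1]]])

```text
time_s: 20.95
tool_pos: [0.4659, 0.0944, 0.2002]
tool_rot: [-179.9, 25.2, 79.9]
force: [-0.1, -0.7, -0.7]
grip_width: 0.0132
grasp_force: 60.0
```

Request:
jog_arm(motion=[[[0.05, 0, 0.1, 0, 0, 0, 1], [0.09, 0, 0.18, 0, 0, 0, 1], [0.12, 0, 0.24, 0, 0, 0, 1], [0.13, 0, 0.26, 0, 0, 0, 1], [0.13, 0, 0.26, 0, 0, 0, 1]]])

```text
time_s: 21.45
tool_pos: [0.4664, 0.0952, 0.1724]
tool_rot: [-179.9, 25.1, 79.8]
force: [0.4, -0.8, -0.8]
grip_width: 0.0134
grasp_force: 60.0
```

```bash
python3 - <<'E'
from h import *
where(80,TC);i,P,c=prof(zlo=.006,th=80,back=.05)
o=env.get_obs();st=(o['tool_pos'],o['tool_rot'])
e=c[:2]-TC;r0=e@[np.cos(np.radians(80)),np.sin(np.radians(80))]
print("arc, from each waypoint to the next; contact 14 behind")
b=r0-.014
for k,ph in enumerate((20,35,50,65)):
    p,r=tcp(b+.112*np.sin(np.radians(ph)),.006+.112*np.cos(np.radians(ph)),25+3*k,80,TC);plan(p,r,1,st);st=(p,r)
E
```

```text
crook [0.4799 0.175  0.1247] rad -55.9 tang 0.4 z 124.7
tip [0.4826 0.1899 0.1305] rad -40.8 tang 0.3 z 130.5
alpha 25.1 yaw 79.8 t 21.45 F [ 0.4 -0.8 -0.8] grip 0.013357722290245655
-72 230 o -48.3  z -117.9..-99.5
-64 90 o -49.5  z -118.2..-100.2
-56 245 o 12.1  z -55.4..-23.2
-48 230 o 11.0  z -23.8..-12.7
-40 275 o 9.5  z -13.0..-5.7
-32 284 o 8.0  z -6.5..0.1
-24 320 o 6.3  z -2.0..2.8
-16 357 o 4.6  z -110.6..5.2
-8 196 o 3.0  z -111.7..6.2
0 237 o 0.5  z -112.1..6.5
8 249 o -1.6  z -111.8..5.9
16 128 o -8.3  z -110.3..-105.6
24 240 o -8.2  z -106.3..-3.3
32 335 o -7.6  z -101.3..-5.7
40 328 o -10.6  z -94.8..-12.1
48 442 o -12.6  z -83.3..-22.9
56 111 o -12.1  z -67.0..-40.9
arc, from each waypoint to the next; contact 14 behind
0 [0.278, 0.004, 0.025] [-0.0007, 0.0006, -0.0009]
0 [0.298, -0.0, -0.036] [0.0, -0.0167, 0.0]
0 [0.289, 0.0, 0.024] [-0.0, -0.0167, 0.0]
0 [0.268, -0.0, 0.082] [0.0, -0.0167, 0.0]
```

Request:
jog_arm(motion=[[[0.04, 0, 0.06, 0, 0, 0, 1], [0.1, 0, 0.06, 0, 0, 0, 1], [0.16, 0, 0.05, 0, 0, 0, 1], [0.22, 0, 0.04, 0, 0, 0, 1], [0.28, 0, 0.025, 0, 0, 0, 1]]])

```text
time_s: 22.0
tool_pos: [0.4709, 0.12, 0.1583]
tool_rot: [-179.9, 25.1, 79.9]
force: [-0.8, -0.1, -2.4]
grip_width: 0.0133
grasp_force: 60.0
```

Request:
jog_arm(motion=[[[0.06, 0, -0.01, 0, -0.003, 0, 1], [0.12, 0, -0.015, 0, -0.007, 0, 1], [0.18, 0, -0.02, 0, -0.01, 0, 1], [0.24, 0, -0.03, 0, -0.013, 0, 1], [0.3, 0, -0.036, 0, -0.017, 0, 1]]])

```text
time_s: 22.5
tool_pos: [0.4759, 0.1479, 0.1488]
tool_rot: [-179.9, 28.2, 79.8]
force: [1.1, 0.2, -1.0]
grip_width: 0.0134
grasp_force: 60.0
```

```bash
python3 - <<'E'
from h import *
where(80,TC);i,P,c=prof(zlo=.007,th=80,back=.12)
cv2.imwrite("pics/l6.png",i[:,:,::-1])
E
```

```text
crook [0.4889 0.225  0.0968] rad -5.1 tang 0.2 z 96.8
tip [0.4916 0.2402 0.1017] rad 10.4 tang 0.2 z 101.7
alpha 28.2 yaw 79.8 t 22.5 F [ 1.1  0.2 -1. ] grip 0.013366483266324912
-72 301 o -99.2  z -88.6..-71.3
-64 341 o -101.1  z -87.8..-37.4
-56 671 o -39.5  z -86.6..-18.2
-48 595 o -48.6  z -87.4..-9.0
-40 626 o -51.8  z -87.2..-3.6
-32 627 o -54.6  z -86.6..1.2
-24 639 o -56.9  z -88.1..3.7
-16 644 o -58.0  z -88.8..6.0
-8 315 o -58.4  z -89.1..7.0
0 297 o 2.5  z -88.8..7.1
8 382 o -60.1  z -89.0..6.8
16 106 o -58.6  z -87.7..-76.8
24 270 o -0.2  z -84.1..0.5
32 337 o -3.3  z -79.6..-1.7
40 306 o -8.9  z -73.9..-6.7
48 362 o -35.8  z -64.7..-15.0
56 101 o -29.1  z -49.5..-28.0
```

Ring's lower edge is on the tray floor and leans as planned. Continue the arc down.

```bash
python3 - <<'E'
from h import *
o=env.get_obs();st=(o['tool_pos'],o['tool_rot'])
for ph,al,z in((46,33,.082),(60,38,.060),(73,42,.038),(82,46,.021),(87,50,.011)):
    p,r=tcp(-.067+.112*np.sin(np.radians(ph)),z,al,80,TC);plan(p,r,1,st);st=(p,r);print(p)
E
```

```text
0 [0.228, 0.008, -0.035] [-0.0006, -0.0264, -0.0001]
[0.48035909 0.17071666 0.14030405]
0 [0.269, 0.0, 0.014] [-0.0, -0.0278, -0.0]
[0.48414297 0.19217609 0.12449884]
0 [0.224, -0.0, 0.046] [0.0, -0.0222, -0.0]
[0.48670893 0.20672838 0.10710339]
0 [0.15, 0.0, 0.036] [-0.0, -0.0222, 0.0]
[0.48823342 0.21537422 0.09437126]
0 [0.087, -0.0, -0.002] [0.0, -0.0222, -0.0]
[0.48930959 0.22147747 0.08828169]
```

Request:
jog_arm(motion=[[[0.05, 0, -0.01, 0, -0.005, 0, 1], [0.1, 0, -0.02, 0, -0.011, 0, 1], [0.14, 0, -0.025, 0, -0.016, 0, 1], [0.19, 0, -0.03, 0, -0.021, 0, 1], [0.23, 0, -0.035, 0, -0.026, 0, 1]]])

```text
time_s: 23.05
tool_pos: [0.4797, 0.1695, 0.1409]
tool_rot: [-179.9, 32.9, 79.9]
force: [-0.3, 0.1, -1.4]
grip_width: 0.0134
grasp_force: 60.0
```

Request:
jog_arm(motion=[[[0.05, 0, 0, 0, -0.006, 0, 1], [0.11, 0, 0, 0, -0.011, 0, 1], [0.16, 0, 0.005, 0, -0.017, 0, 1], [0.22, 0, 0.01, 0, -0.022, 0, 1], [0.27, 0, 0.014, 0, -0.028, 0, 1]]])

```text
time_s: 23.55
tool_pos: [0.4836, 0.191, 0.125]
tool_rot: [-179.9, 38.0, 79.9]
force: [0.7, 0.1, -1.7]
grip_width: 0.0138
grasp_force: 60.0
```

Request:
jog_arm(motion=[[[0.045, 0, 0.008, 0, -0.004, 0, 1], [0.09, 0, 0.016, 0, -0.009, 0, 1], [0.135, 0, 0.025, 0, -0.013, 0, 1], [0.18, 0, 0.035, 0, -0.018, 0, 1], [0.22, 0, 0.045, 0, -0.022, 0, 1]]])

```text
time_s: 24.05
tool_pos: [0.4861, 0.2052, 0.1079]
tool_rot: [-179.9, 41.9, 79.9]
force: [0.6, -0.2, -0.3]
grip_width: 0.0134
grasp_force: 60.0
```

```bash
python3 - <<'E'
from h import *
where(80,TC);i,P,c=prof(zlo=.007,th=80,back=.12)
cv2.imwrite("pics/l7.png",i[:,:,::-1])
for rr,z,al in((.044,.021,46),(.046,.011,50)):
    p,r=tcp(rr,z,al,80,TC);plan(p,r,1)
E
```

```text
crook [0.4965 0.2681 0.0389] rad 38.6 tang 0.2 z 38.9
tip [0.4994 0.284  0.04  ] rad 54.8 tang 0.2 z 40.0
alpha 41.9 yaw 79.9 t 24.05 F [ 0.6 -0.2 -0.3] grip 0.013373237605074155
-64 147 o -46.9  z -15.8..-7.8
-56 545 o -41.0  z -21.6..-3.1
-48 373 o -15.3  z -25.8..0.4
-40 368 o -5.8  z -28.6..2.5
-32 377 o -0.5  z -30.1..4.0
-24 367 o 3.5  z -30.8..4.9
-16 375 o 5.8  z -31.1..5.6
-8 179 o 7.2  z -31.2..6.0
0 236 o 6.5  z -31.2..5.6
8 262 o 4.7  z -31.5..5.4
16 71 o -97.8  z -31.9..-30.0
24 288 o 0.6  z -31.2..-0.2
32 359 o -4.8  z -30.2..-1.5
40 377 o -13.9  z -28.4..-3.6
48 542 o -41.1  z -24.9..-7.2
56 185 o -45.4  z -19.5..-11.9
0 [0.158, 0.008, 0.028] [-0.0009, -0.0225, -0.0001]
0 [0.253, 0.008, 0.025] [-0.0009, -0.0447, -0.0]
```

Request:
jog_arm(motion=[[[0.05, 0, 0.01, 0, -0.007, 0, 1], [0.1, 0, 0.02, 0, -0.014, 0, 1], [0.16, 0.005, 0.028, 0, -0.022, 0, 1], [0.21, 0.008, 0.027, 0, -0.034, 0, 1], [0.25, 0.008, 0.025, 0, -0.045, 0, 1]]])

```text
time_s: 24.6
tool_pos: [0.4898, 0.222, 0.089]
tool_rot: [-179.9, 50.1, 79.9]
force: [0.3, -0.9, -1.4]
grip_width: 0.0135
grasp_force: 60.0
```

Request:
jog_arm(motion=[[[0, 0, 0, 0, 0, 0, 1], [0, 0, 0, 0, 0, 0, 1]]])

```text
time_s: 24.8
tool_pos: [0.4899, 0.2215, 0.0893]
tool_rot: [-179.9, 50.0, 79.9]
force: [0.2, 0.1, -1.4]
grip_width: 0.0133
grasp_force: 60.0
```

```bash
python3 - <<'E'
from h import *
where(80,TC);i,P,c=prof(zlo=.0055,th=80,back=.13)
cv2.imwrite("pics/l8.png",i[:,:,::-1])
for rr,z,al in((.044,.0085,50),(.020,.0085,50),(.02,.05,50)):
    p,r=tcp(rr,z,al,80,TC);plan(p,r,1)
E
```

```text
crook [0.4984 0.2742 0.012 ] rad 45.0 tang -0.6 z 12.0
tip [0.5013 0.2901 0.0108] rad 61.1 tang -0.6 z 10.8
alpha 50.0 yaw 79.9 t 24.8 F [ 0.2  0.1 -1.4] grip 0.013307544972625578
-64 138 o -48.5  z -1.8..0.4
-56 615 o -43.4  z -4.0..1.5
-48 383 o -16.4  z -5.4..2.6
-40 366 o -6.3  z -5.4..3.2
-32 374 o -0.6  z -5.6..3.8
-24 368 o 3.7  z -5.6..4.3
-16 376 o 6.0  z -5.6..4.5
-8 188 o 7.3  z -5.8..4.8
0 246 o 6.5  z -5.5..5.0
8 308 o 3.6  z -5.7..4.9
16 83 o -102.9  z -6.3..-3.7
24 307 o -0.1  z -5.8..0.8
32 362 o -5.6  z -5.7..0.6
40 396 o -15.1  z -5.6..0.2
48 577 o -39.6  z -5.0..-0.4
56 235 o -48.0  z -3.1..-1.2
0 [0.026, -0.008, 0.031] [-0.001, -0.0002, -0.0006]
0 [-0.129, -0.007, 0.215] [-0.001, -0.0002, -0.0006]
0 [-0.446, -0.007, -0.052] [-0.001, -0.0002, -0.0006]
```

Almost flat. Lower 3 mm, then draw the pick inward from under the wire.

Request:
jog_arm(motion=[[[0.01, 0, 0.015, 0, 0, 0, 1], [0.026, 0, 0.03, 0, 0, 0, 1], [0.026, 0, 0.03, 0, 0, 0, 1]]])

```text
time_s: 25.15
tool_pos: [0.4897, 0.2206, 0.0859]
tool_rot: [-179.9, 49.9, 79.9]
force: [0.2, 1.1, -1.2]
grip_width: 0.0139
grasp_force: 60.0
```

Request:
jog_arm(motion=[[[-0.025, 0, 0.03, 0, 0, 0, 1], [-0.05, 0, 0.06, 0, 0, 0, 1], [-0.09, 0, 0.107, 0, 0, 0, 1], [-0.13, 0, 0.155, 0, 0, 0, 1], [-0.155, 0, 0.185, 0, 0, 0, 1]]])

```text
time_s: 25.65
tool_pos: [0.4854, 0.196, 0.086]
tool_rot: [-179.9, 50.0, 79.8]
force: [0.2, -0.1, -1.7]
grip_width: 0.0132
grasp_force: 60.0
```

```bash
python3 - <<'E'
from h import *
where(80,TC);i,P,c=prof(zlo=.0055,th=80,back=.10)
cv2.imwrite("pics/l9.png",i[:,:,::-1])
p,r=tcp(.020,.06,50,80,TC);plan(p,r,1)
E
```

```text
crook [0.494  0.2487 0.0088] rad 19.1 tang -0.7 z 8.8
tip [0.4969 0.2646 0.0076] rad 35.2 tang -0.8 z 7.6
alpha 50.0 yaw 79.8 t 25.65 F [ 0.2 -0.1 -1.7] grip 0.013212873288633395
-64 326 o -22.6  z -2.3..-0.5
-56 876 o -9.4  z -2.9..-0.5
-48 558 o 11.2  z -2.9..-0.5
-40 243 o -63.8  z -2.8..-0.6
-32 103 o -73.3  z -2.9..-0.6
-24 101 o -77.1  z -3.1..-0.7
-16 91 o -79.2  z -3.0..-0.8
-8 51 o -80.3  z -3.0..-0.6
0 43 o -80.1  z -3.0..-0.9
8 90 o -79.3  z -3.0..-0.8
16 95 o -77.3  z -3.1..-0.8
24 104 o -73.3  z -3.0..-0.7
32 259 o 15.1  z -2.9..-0.6
40 571 o 10.7  z -2.9..-0.5
48 897 o -11.5  z -2.9..-0.6
56 268 o -22.8  z -2.3..-0.5
0 [-0.383, -0.006, -0.34] [-0.0014, 0.0, -0.0008]
```

Ring lies flat (top 8 mm) and the pick tip is clear inside it. Raise the pick, then carry it to a free bench area.

Request:
jog_arm(motion=[[[-0.2, 0, -0.17, 0, 0, 0, 1], [-0.4, 0, -0.34, 0, 0, 0, 1], [-0.6, 0, -0.5, 0, 0, 0, 1], [-0.77, 0, -0.64, 0, 0, 0, 1], [-0.77, 0, -0.64, 0, 0, 0, 1]]])

```text
time_s: 26.2
tool_pos: [0.4868, 0.1968, 0.1887]
tool_rot: [179.8, 49.7, 79.6]
force: [-0.1, 0.4, -0.5]
grip_width: 0.0136
grasp_force: 60.0
```

```bash
python3 - <<'E'
from h import *
where(80,TC)
plan([.52,-.29,.18],[180,0,3],6)
E
```

```text
crook [0.4957 0.2498 0.1117] rad 20.5 tang -2.2 z 111.7
tip [0.4986 0.2657 0.1105] rad 36.6 tang -2.3 z 110.5
alpha 49.7 yaw 79.6 t 26.2 F [-0.1  0.4 -0.5] grip 0.013639396696151612
0 [-0.498, 0.198, 0.612] [0.0308, 0.0387, 0.0662]
1 [-0.509, 0.359, 0.523] [0.0308, 0.0387, 0.0662]
2 [-0.476, 0.508, 0.42] [0.0308, 0.0387, 0.0662]
3 [-0.401, 0.636, 0.311] [0.0308, 0.0387, 0.0662]
4 [-0.289, 0.733, 0.202] [0.0308, 0.0387, 0.0662]
5 [-0.148, 0.793, 0.101] [0.0308, 0.0387, 0.0662]
```

Request:
jog_arm(motion=[[[-0.5, 0.2, 0.61, 0.031, 0.039, 0.066, 1], [-0.5, 0.2, 0.61, 0.031, 0.039, 0.066, 1], [-0.5, 0.2, 0.61, 0.031, 0.039, 0.066, 1]]])

```text
time_s: 26.5
tool_pos: [0.4919, 0.107, 0.1866]
tool_rot: [173.3, 42.3, 62.3]
force: [-0.2, -1.0, 0.3]
grip_width: 0.0135
grasp_force: 60.0
```

Request:
jog_arm(motion=[[[-0.51, 0.36, 0.52, 0.031, 0.039, 0.066, 1], [-0.51, 0.36, 0.52, 0.031, 0.039, 0.066, 1], [-0.51, 0.36, 0.52, 0.031, 0.039, 0.066, 1]]])

```text
time_s: 26.8
tool_pos: [0.4965, 0.026, 0.1853]
tool_rot: [170.6, 33.6, 48.6]
force: [0.7, -1.0, -0.2]
grip_width: 0.0131
grasp_force: 60.0
```

Request:
jog_arm(motion=[[[-0.48, 0.51, 0.42, 0.031, 0.039, 0.066, 1], [-0.48, 0.51, 0.42, 0.031, 0.039, 0.066, 1], [-0.48, 0.51, 0.42, 0.031, 0.039, 0.066, 1]]])

```text
time_s: 27.1
tool_pos: [0.5012, -0.055, 0.184]
tool_rot: [170.3, 24.7, 36.6]
force: [0.1, -0.0, -0.2]
grip_width: 0.0134
grasp_force: 60.0
```

Request:
jog_arm(motion=[[[-0.4, 0.64, 0.31, 0.031, 0.039, 0.066, 1], [-0.4, 0.64, 0.31, 0.031, 0.039, 0.066, 1], [-0.4, 0.64, 0.31, 0.031, 0.039, 0.066, 1]]])

```text
time_s: 27.4
tool_pos: [0.5064, -0.1362, 0.1823]
tool_rot: [171.9, 16.0, 25.3]
force: [-0.0, 0.5, -0.5]
grip_width: 0.0132
grasp_force: 60.0
```

Request:
jog_arm(motion=[[[-0.29, 0.73, 0.2, 0.031, 0.039, 0.066, 1], [-0.29, 0.73, 0.2, 0.031, 0.039, 0.066, 1], [-0.29, 0.73, 0.2, 0.031, 0.039, 0.066, 1]]])

```text
time_s: 27.7
tool_pos: [0.5111, -0.2168, 0.1805]
tool_rot: [175.2, 7.7, 14.1]
force: [-0.4, -0.5, 0.5]
grip_width: 0.0132
grasp_force: 60.0
```

Request:
jog_arm(motion=[[[-0.15, 0.79, 0.1, 0.031, 0.039, 0.066, 1], [-0.15, 0.79, 0.1, 0.031, 0.039, 0.066, 1], [-0.15, 0.79, 0.1, 0.031, 0.039, 0.066, 1], [-0.15, 0.79, 0.1, 0.031, 0.039, 0.066, 1], [-0.15, 0.79, 0.1, 0.031, 0.039, 0.066, 1]]])

```text
time_s: 28.2
tool_pos: [0.5202, -0.2878, 0.1773]
tool_rot: [-179.7, 0.3, 3.4]
force: [0.7, 0.8, -0.8]
grip_width: 0.0132
grasp_force: 60.0
```

```bash
python3 - <<'E'
from h import *
where()
# pick attitude in hand, from the wrist depth (tool coordinates)
i,d=env.read_camera("wrist");c=env.camera_info("wrist");P=cloud((c['camera_matrix'],c['mount']),d)
m=(P[...,0]>.04)&(P[...,0]<.09)&(abs(P[...,1])<.02)&(abs(P[...,2])<.03)&(d>0);Q=P[m]
print(np.polyfit(Q[:,0],Q[:,2],1),np.polyfit(Q[:,0],Q[:,1],1))
plan([.52,-.29,.06],[180,0,3],1)
t,_=env.read_camera("top")
k=(t[...,2].astype(int)-t[...,0]>25);cv2.imwrite("pics/t2.png",cv2.resize(t[225:360,160:300],(560,540),interpolation=cv2.INTER_CUBIC)[:,:,::-1])
E
```

```text
crook [ 0.6134 -0.2814  0.168 ] rad -213.2 tang -85.1 z 168.0
tip [ 0.6247 -0.2808  0.1796] rad -209.8 tang -96.0 z 179.6
alpha 0.3 yaw 3.4 t 28.2 F [ 0.7  0.8 -0.8] grip 0.013212517469241958
[0.00182155 0.00730038] [-0.00409127 -0.00052605]
0 [-0.001, 0.03, 1.175] [-0.0015, 0.0015, 0.0025]
```

Request:
jog_arm(motion=[[[0, 0, 0.4, -0.001, 0.0015, 0, 1], [0, 0, 0.8, -0.001, 0.0015, 0, 1], [0, 0, 1, -0.001, 0.0015, 0, 1], [0, 0, 1, -0.001, 0.0015, 0, 1], [0, 0, 1, -0.001, 0.0015, 0, 1]]])

```text
time_s: 28.8
tool_pos: [0.52, -0.289, 0.0787]
tool_rot: [-180.0, -0.1, 3.3]
force: [0.6, -1.3, -0.7]
grip_width: 0.0132
grasp_force: 60.0
```

Request:
jog_arm(motion=[[[0, 0, 0.2, 0, 0, 0, 1], [0, 0, 0.4, 0, 0, 0, 1], [0, 0, 0.5, 0, 0, 0, 1], [0, 0, 0.54, 0, 0, 0, 1], [0, 0, 0.54, 0, 0, 0, 1]]])

```text
time_s: 29.3
tool_pos: [0.5199, -0.2899, 0.025]
tool_rot: [180.0, -0.1, 3.2]
force: [-0.6, -0.0, 0.4]
grip_width: 0.0135
grasp_force: 60.0
```

```bash
python3 - <<'E'
from h import *
where();print(env.get_obs()['tool_pos'],env.get_obs()['tool_rot'])
E
```

```text
crook [ 0.6132 -0.2839  0.0164] rad -215.6 tang -85.5 z 16.4
tip [ 0.6244 -0.2832  0.028 ] rad -212.2 tang -96.3 z 28.0
alpha -0.1 yaw 3.2 t 29.3 F [-0.6 -0.   0.4] grip 0.013543844183724523
[ 0.51986653 -0.28993071  0.02495349] [ 1.79992324e+02 -1.27078711e-01  3.22950193e+00]
```

8 mm more to go; lower it, open gently, and back off.

Request:
jog_arm(motion=[[[0, 0, 0.03, 0, 0, 0, 1], [0, 0, 0.06, 0, 0, 0, 1], [0, 0, 0.077, 0, 0, 0, 1], [0, 0, 0.08, 0, 0, 0, 1]]])

```text
time_s: 29.7
tool_pos: [0.5196, -0.2898, 0.0167]
tool_rot: [-180.0, -0.1, 3.2]
force: [-1.9, 0.3, 3.0]
grip_width: 0.0133
grasp_force: 60.0
```

Request:
jog_arm(motion=[[[0, 0, 0, 0, 0, 0, 0.8], [0, 0, 0, 0, 0, 0, 0.7], [0, 0, 0, 0, 0, 0, 0.6], [0, 0, 0, 0, 0, 0, 0.5], [0, 0, 0, 0, 0, 0, 0.5]]])

```text
time_s: 30.2
tool_pos: [0.5193, -0.2898, 0.0162]
tool_rot: [-180.0, -0.1, 3.2]
force: [-0.0, 0.2, 0.2]
grip_width: 0.0395
grasp_force: 0.0
```

Request:
jog_arm(motion=[[[0, 0, -0.2, 0, 0, 0, 0.4], [0, 0, -0.5, 0, 0, 0, 0.4], [0, 0, -0.9, 0, 0, 0, 0.4], [0, 0, -1, 0, 0, 0, 0.4], [0, 0, -1, 0, 0, 0, 0.4]]])

```text
time_s: 30.7
tool_pos: [0.5204, -0.2905, 0.1181]
tool_rot: [180.0, -0.3, 3.2]
force: [0.6, -1.1, -0.4]
grip_width: 0.0519
grasp_force: 0.0
```

Request:
jog_arm(motion=[[[0, 0, -0.4, 0, 0, 0, 0.4], [0, 0, -0.8, 0, 0, 0, 0.4], [0, 0, -0.8, 0, 0, 0, 0.4], [0, 0, -0.8, 0, 0, 0, 0.4], [0, 0, -0.8, 0, 0, 0, 0.4]]])

```text
time_s: 31.2
tool_pos: [0.5182, -0.2889, 0.1941]
tool_rot: [-179.9, 0.1, 3.2]
force: [0.2, -0.0, 0.4]
grip_width: 0.052
grasp_force: 0.0
```

```bash
python3 - <<'E'
from h import *
print(env.get_obs()['tool_pos'],env.get_obs()['time_s'])
t,d=env.read_camera("top");s,_=env.read_camera("scene");w,_=env.read_camera("wrist")
o=np.zeros((600,800,3),np.uint8)
o[:300,:400]=cv2.resize(t[225:360,140:320],(400,300),interpolation=cv2.INTER_CUBIC)
o[:300,400:]=cv2.resize(s[210:345,340:520],(400,300),interpolation=cv2.INTER_CUBIC)
o[300:,:400]=cv2.resize(w,(400,300));o[300:,400:]=cv2.resize(s,(400,300))
cv2.imwrite("pics/fin.png",np.clip(o*1.2,0,255).astype(np.uint8)[:,:,::-1])
E
```

```text
[ 0.5181986  -0.28888334  0.19413486] 31.2
```

View pics/fin.png

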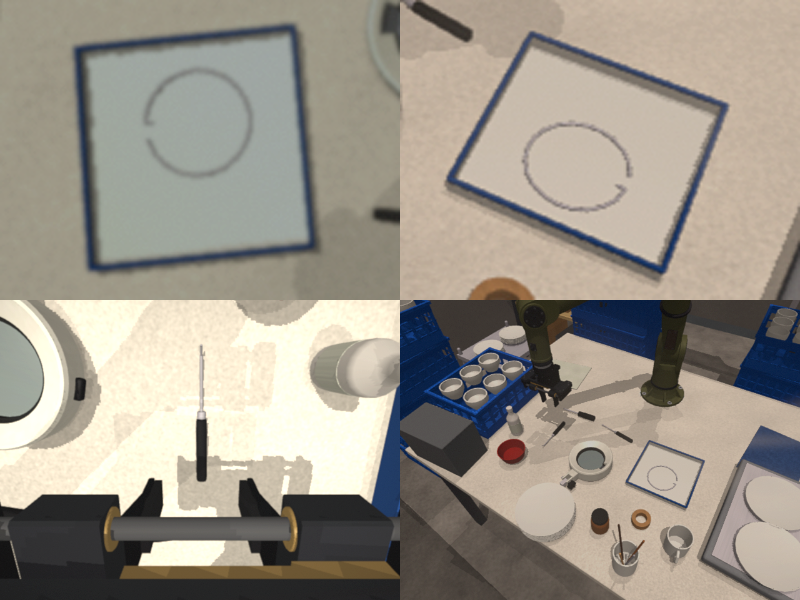

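The ring lies flat inside the tray (top-left panel, around 198,122), the pick lies on the bench (lower-left panel, 203,420), and everything else is in place.

```bash
python3 -c "
from cell import env
print(env.sign_off())"
```

```text
the job is handed in; nothing more can be done
None
```

The retaining ring came out of the head on the pick and lies flat in the parts tray. The pick is back on the bench top, about 8 cm from where it was, and in the final pictures nothing else had moved. I handed the job in at about 31 s; no verdict came back.

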